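Release the asparagus bunching press

ROBOT

A 6-joint arm with a two-finger parallel gripper is mounted at the origin on the work surface. World frame = base frame: x ahead of the robot, y to its left, z up, the work surface at z = 0. Lengths are in m, angles in degrees, forces in N, time in s.
With the tool pointing down it reaches from about 0.4 to 0.825 m from the base axis. Payload 7 kg.
Tool frame: the origin (TCP) lies at the very end of the fingers, on their centre line; the grasp point (between the pads) lies 19 mm behind it; x points along the fingers, y is the direction in which the jaws open and shut, and the axes are right-handed (so a half turn about x gives the same grasp; the last joint's range is limited). The gripper opens to 88 mm and grips with 3 to 60 N. Pads are 19 mm wide; open, the fingers measure 130 mm over their backs; the gripper's body (78 mm by 193 mm) begins 47 mm behind the grasp point.
Start: joints at [80.163, 20.546, 0.682, 0, -70.136, -16.507], TCP at [0.3, 0.605, 0.197] pointing down, gripper open.
Joint ranges: [-176.03, 176.03], [-82.01, 121.73], [-58.28, 71.71], [-173.87, 95.51], [-174.79, -0.11], [-173.66, 173.66]. Speed limits (degrees/s): [136.94, 136.94, 172.46, 180, 180, 180].

INTERFACE

Orientations are given as [roll, pitch, yaw] about the fixed x, y, z axes, in that order (R = Rz(yaw) Ry(pitch) Rx(roll)).
In Python, from plant import monitor, eyes, ticket gives the robot as it stands. The module is installed in compiled form; this text tells all that it offers.
- The arm moves only by the shell command python3 -m crank 'ROWS'. ROWS is JSON, a list of rows, each an object with "linear": the shift along the world's x, y, z in units of 60 mm (1.0 is 60 mm), a list of three; "rot": the turn, a rotation vector about the world's x, y, z in units of 5 degrees (1.0 is 5 degrees), a list of three; "hand": the opening, from 0 (shut) to 1 (fully open). In form: [{"linear": [tx, ty, tz], "rot": [ax, ay, az], "hand": hand}, ...]. A call has 1 to 20 rows; each row shifts and turns the pose as measured when the row begins; what a row does not reach is not made up. A row lasts 1/8 s, in which the tool goes at most 62.5 mm and 10.7 degrees, less where a joint would pass 70% of its speed; a pose out of reach is approached as far as the arm can. A call is refused whole if a number of a shift passes 1 or a number of a turn 1, either way. A call with a gripper value outside its range is refused whole. The fingers move at their own pace and stop on an object; the grip force is fixed at half the most. Time passes only in rows, so rows that do not move let the fingers close. It gives the time, the measured TCP pose, the force and the opening at its end, in the units of the state.
- monitor.get_obs(): the state, without advancing time (a new reading comes with each control period).
- eyes.snapshot(name): name is "scene" or "side" or "wrist"; returns a dict with "image" (384x512x3 uint8, red, green, blue), "depth" (384x512 float32, m along the optical axis (not along the pixel's ray), 0 where there is no reading), "K" (3x3 intrinsics, pixels), "camera_from_world" (4x4, takes a point from world to camera coordinates); the wrist camera has in their place "hand_eye" (4x4, takes a point from camera to tool coordinates, whose origin is the TCP and whose axes are the tool frame's). Camera axes: x right, y up, looking along -z (the intrinsics and any distortion apply to the point x, -y, -z); pixel columns grow to the right and rows downward; lengths in m; the calibration is good to about 2 mm. A picture is of the moment at which its call begins: read the wrist's pose just before it.
- ticket.close_job(): hands the job in, once; it reports no verdict.
The state is a dict: "clock": time; "joint_pos": joint angles; "qvel": joint speeds; "tau": joint torques, N m; "tool_pos": TCP position; "orientation": TCP orientation; "force": force on the tool from outside, world axes, zero at the start; "moment": the same for the moment, N m; "opening": finger opening in m.
Only numpy, scipy, OpenCV 4.12 (cv2) and the standard library are available. Lean on these libraries where they do the work, as an engineer would, in place of code of your own. Each camera call takes 0.05 s, during which the arm holds its last target.

TASK

The freshly banded bundle of white asparagus is still clamped in the bunching press. Squeeze the lever's sprung trigger to lift the pawl off the ratchet wheel and, keeping it squeezed, swing the lever right back to its stop so that the jaw backs fully off; then let go, lift the bundle out and lay it gently, not dropped, flat on the floor of the green crate, alongside the bundle already there and with its tips the same way. Leave that other bundle, the tub of rubber bands and the knife where they are.

Things in the scene. Friction and masses are not known exactly. Their poses are not given: they have to be found in the camera images.
- press: bench bunching press of bright steel, fixed: base plate 240 x 290 mm, 8 mm thick; origin under its centre. The bundle lies along its x axis, 75 mm to -y, on two saddles 24 mm high, against two fixed upright arms on its -y side, 60 mm high; the lever's axis is 70 mm to +y. Nothing on it is higher than 84 mm.
- jaw (a joint): travel of the sliding jaw, m: 0 clamped, 0.039 backed off (to the press's +y), geared to the lever. Its two hooked arms, 84 mm high, reach over the bundle and hold it down; backed off, the bundle lifts straight up. All arms, jaw's and fixed, are 20 mm wide and stand 52 mm either side of the bundle's middle, so its middle 84 mm is free for a grasp.
- hub (a point): upright axis of the lever, at the height of the hand grips (53 mm above the worktop). The dark ratchet wheel below it, 102 mm across, 30 teeth, is fixed to the frame.
- lever_grip (a point): middle of the lever's black hand grip, 160 mm from the hub: a level bar 16 mm wide and 22 mm high (42 to 64 mm above the worktop), from 100 to 215 mm from the hub. The lever points roughly at the robot and swings level. Here it is squeezed together with the trigger, from above.
- trigger (a point): on the trigger, about level with lever_grip: a bare steel bar 10 mm wide, 18 mm high (44 to 62 mm above the worktop) beside the grip, on the side to which the lever opens. At rest it is splayed 11 deg, 37 mm from the lever's centre line (51 mm over both bars); squeezed home 18 mm and parallel (31 mm over both). That takes 5 to 8 N with the tooth eased, well over 12 N loaded.
- lever (a joint): swing of the lever about the hub, rad: 0 clamped, 1.03 at its open stop (clockwise from above); it gives 0.05 to the tight side. A return spring pulls it open with 8 to 12 N at the grip and loads the pawl. The teeth are undercut 18 deg: pushed towards open, the pawl binds; eased a few mm to the tight side, it lifts freely. If the trigger is let go before the stop, the pawl catches again, every 0.21 rad.
- pawl (a joint): turn of the pawl on the lever, rad: 0 nose down between the teeth, clear of them above 0.14, 0.2 squeezed home; sprung back to 0. The trigger is the pawl's own tail; it pivots on the lever 61 mm from the hub.
- bundle_center (a point): centre of the clamped bundle of seven cream-white asparagus spears with two tan rubber bands: 200 mm long, 56 mm wide, 50 mm high, six-sided, about 0.5 kg. x axis along it towards the tips; z up. It is 25 mm above its underside.
- bundle_tips (a point): end of that bundle where the tips are, on its axis, 100 mm from its centre
- crate: open green plastic crate, fixed, 300 (x) x 200 (y) x 75 mm high, walls and floor 5 mm. Origin: centre of its underside. The bundle already there lies along x in its -y half; the +y half is free.
- laid_center (a point): centre of the like bundle that already lies in the crate, about 58 mm to -y of the crate's middle; x axis towards its tips
- tub: small steel bowl of rubber bands, 90 mm across, 55 mm high; origin under its centre
- knife: trimming knife with a wooden handle, 210 mm long, lying flat; origin near its middle

How it is judged:
By the outcome, as a careful person would: the job done as asked, in the order asked, and still so for the second after the job is handed in, with the robot touching nothing.
It also fails if it takes over 54 s, if anything falls off the work surface, if the arm or the gripper's body presses on something with over 40 N, if the wrist force passes 120 N, or if a joint passes its speed limit or range.

## Working session

There is one attempt and no reset: what is moved stays moved. The work goes in short steps, Python scripts to look and compute and a shell command to move; the robot and the scene stay as the last step left them, time stands still between calls to the robot, and variables do not carry over. Pictures are saved under pics/ and viewed, and the job is handed in when it is done.

```bash
mkdir -p pics; cat > h.py <<'E'
import numpy as np, cv2
from plant import monitor, eyes, ticket
def snap(n, tag):
    o=monitor.get_obs(); d=eyes.snapshot(n)
    cv2.imwrite(f'pics/{tag}.png', d['image'][:,:,::-1]); np.savez(f'pics/{tag}.npz',pos=o['tool_pos'],ori=o['orientation'],**d); return d
E
python3 - <<'E'
from h import *
o=monitor.get_obs(); print(o)
for n in ['scene','side','wrist']:
    d=snap(n,n+'0'); print(n,d['K'],[ (k,v) for k,v in d.items() if k not in('image','depth','K')])
E
```

```text
{'clock': 0.0, 'joint_pos': array([ 8.01612739e+01,  2.05900756e+01,  6.33232444e-01, -2.22468061e-02,
       -7.01354749e+01, -1.65074068e+01]), 'qvel': array([ 0.00756455,  0.00190358, -0.06014501, -0.02510285,  0.05172709,
        0.03528421]), 'tau': array([-1.52482065e-03, -5.82712448e+01,  2.93063629e+01,  6.99763566e+00,
        6.81553240e-03, -1.59062547e-04]), 'tool_pos': array([0.29932878, 0.60438968, 0.19582727]), 'orientation': array([  93.74491771,   89.90534204, -112.60879149]), 'force': array([-0.37845855, -0.71092229, -0.20468024]), 'moment': array([ 0.01123444, -0.02539225,  0.02774822]), 'opening': 0.08775614994862932}
scene [[433.29923828   0.         251.60365122]
 [  0.         433.29923828 187.64926763]
 [  0.           0.           1.        ]] [('camera_from_world', array([[ 7.22475227e-01,  6.91396546e-01, -6.02314784e-04,
        -4.76174962e-01],
       [-5.58414338e-01,  5.84028623e-01,  5.89138350e-01,
         2.66563761e-01],
       [ 4.07679989e-01, -4.25301522e-01,  8.08031956e-01,
        -1.40832359e+00],
       [ 0.00000000e+00,  0.00000000e+00,  
[... 236 characters left out ...]
.020878  , -0.56055078],
       [ 0.10466203,  0.66586579,  0.73869386, -0.13613766],
       [-0.08404729, -0.73419381,  0.67371767, -1.53593025],
       [ 0.        ,  0.        ,  0.        ,  1.        ]]))]
wrist [[302.61154176   0.         256.01246874]
 [  0.         302.61154176 193.26093891]
 [  0.           0.           1.        ]] [('hand_eye', array([[ 1.80220281e-03,  2.69083880e-01, -9.63115059e-01,
        -1.88503999e-01],
       [ 9.99998376e-01, -4.57756073e-04,  1.74332764e-03,
        -8.60449293e-04],
       [ 2.82295981e-05, -9.63116637e-01, -2.69084268e-01,
        -7.23282291e-02],
       [ 0.00000000e+00,  0.00000000e+00,  0.00000000e+00,
         1.00000000e+00]]))]
```

View pics/scene0.png

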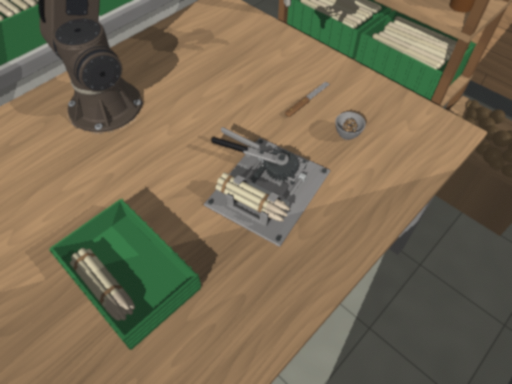

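View pics/side0.png

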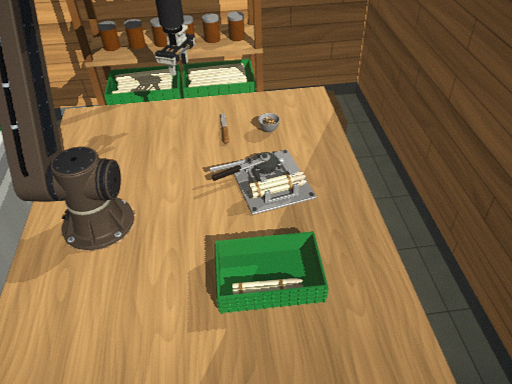

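View pics/wrist0.png

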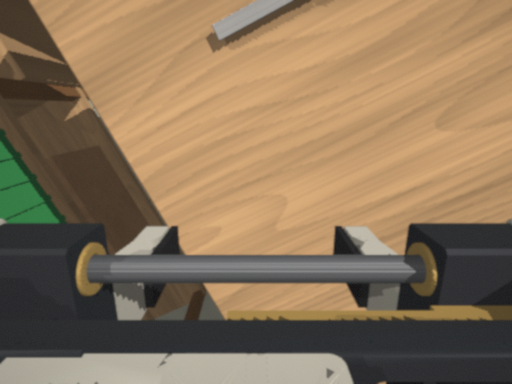

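```bash
python3 - <<'E'
import cv2
a=cv2.imread('pics/scene0.png')[120:250,195:340]; b=cv2.imread('pics/side0.png')[140:220,195:325]
cv2.imwrite('pics/z1.png',cv2.resize(a,None,fx=4.5,fy=4.5,interpolation=cv2.INTER_CUBIC))
cv2.imwrite('pics/z2.png',cv2.resize(b,None,fx=6,fy=6,interpolation=cv2.INTER_CUBIC))
E
```

```text
(no output)
```

View pics/z1.png

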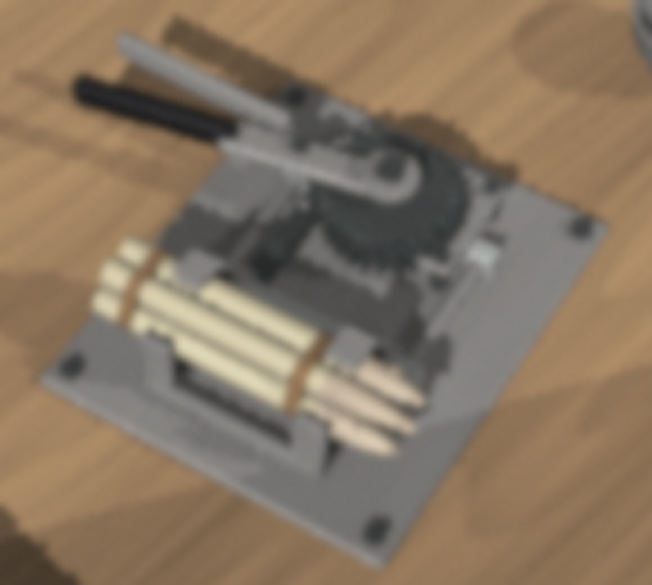

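View pics/z2.png

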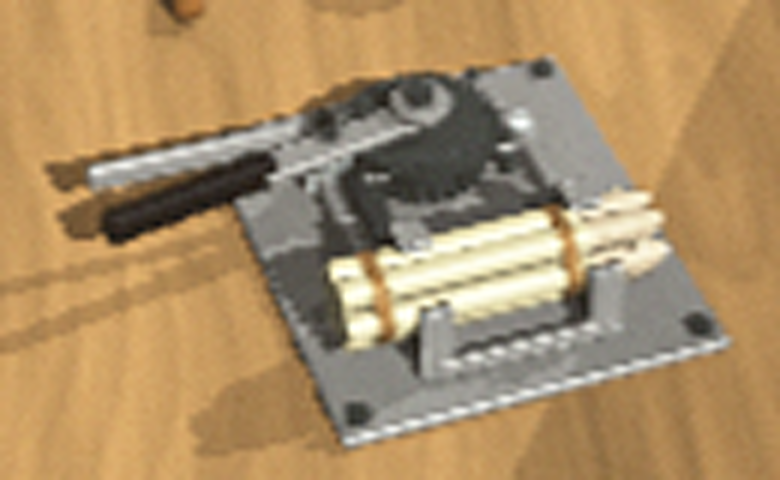

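```bash
cat >> h.py <<'E'
def cloud(d):
    K=d['K']; z=d['depth'].astype(float); v,u=np.mgrid[:384,:512]
    p=np.stack([(u-K[0,2])/K[0,0]*z,-(v-K[1,2])/K[1,1]*z,-z,np.ones_like(z)],-1)
    return (p@np.linalg.inv(d['camera_from_world']).T)[...,:3]
def ray(d,u,v,h):
    K=d['K']; M=np.linalg.inv(d['camera_from_world']); r=M[:3,:3]@np.array([(u-K[0,2])/K[0,0],-(v-K[1,2])/K[1,1],-1]); o=M[:3,3]
    return o+r*(h-o[2])/r[2]
def axis(P):
    r=cv2.minAreaRect((P[:,:2]*1000).astype(np.float32)); return r
E
python3 - <<'E'
from h import *
for n in ['scene','side']:
    d=np.load(f'pics/{n}0.npz'); P=cloud(d); hsv=cv2.cvtColor(d['image'],cv2.COLOR_RGB2HSV); H,S,V=[hsv[...,i].astype(int) for i in range(3)]
    ok=d['depth']>0
    roi=ok&(P[...,0]>.3)&(P[...,0]<.85)&(P[...,1]>-.5)&(P[...,1]<.6)&(P[...,2]<.12)
    def rep(name,m):
        m=m&roi
        q=P[m]
        if len(q)<5: print(n,name,'few'); return
        # biggest comp
        c,l,s,_=cv2.connectedComponentsWithStats(m.astype(np.uint8)); k=1+np.argmax(s[1:,4]); q=P[l==k]
        print(n,name,len(q),'mean',q.mean(0).round(4),'zmax',np.percentile(q[:,2],[2,50,98]).round(4),'rect',[np.round(a,1) for a in axis(q)])
    # lever grip black: high
    rep('grip',(V<60)&(P[...,2]>.03)&(P[...,0]<.56)&(P[...,1]>-.1))
    rep('trig?',(S<60)&(V>60)&(P[...,2]>.035)&(P[...,2]<.075)&(P[...,1]>-.0)&(P[...,0]<.6))
    rep('grip2',(P[...,2]>.035)&(P[...,2]<.075)&(P[...,1]>0.05)&(P[...,1]<.3))
    rep('cream',(V>140)&(S<110)&(S>20)&(P[...,2]>.035)&(P[...,1]>-.05))
    rep('cream2',(V>100)&(S<110)&(H<40)&(P[...,2]>.015)&(P[...,1]<-.1))
    rep('green',(H>50)&(H<85)&(S>100)&(P[...,2]>.06)&(P[...,2]<.09))
    rep('press',(S<60)&(P[...,2]>.0)&(P[...,2]<.015)&(P[...,1]>-.1))
E
```

```text
scene grip 188 mean [0.4512 0.1244 0.0609] zmax [0.0509 0.0625 0.0674] rect [array([450.9, 125.9]), array([104.6,  14.2]), np.float64(21.6)]
scene trig? 748 mean [0.527  0.1673 0.0549] zmax [0.0414 0.0561 0.0704] rect [array([493.8, 179.2]), array([212. ,  86.4]), np.float64(0.5)]
scene grip2 1527 mean [0.5427 0.1666 0.053 ] zmax [0.0368 0.0519 0.0684] rect [array([518.4, 168.2]), array([270.2,  98.7]), np.float64(13.4)]
scene cream 1222 mean [0.6238 0.0328 0.0665] zmax [0.0488 0.0697 0.0779] rect [array([621.3,  35.6]), array([198.7,  51.3]), np.float64(12.9)]
scene cream2 983 mean [ 0.5198 -0.3642  0.0527] zmax [0.0364 0.054  0.0582] rect [array([ 527.1, -362.9]), array([ 40.1, 198.2]), np.float64(86.7)]
scene green 1693 mean [ 0.5701 -0.311   0.0704] zmax [0.0606 0.0724 0.078 ] rect [array([ 541.8, -306.5]), array([204.7, 303.5]), np.float64(88.7)]
scene press 2635 mean [0.664  0.09   0.0082] zmax [0.0032 0.0082 0.013 ] rect [array([606.7, 123.7]), array([240.8, 295.3]), np.float64(11.8)]
side grip 149 mean [0.4437 0.1236 0.0595] zmax [0.048  0.0597 0.0685] rect [array([443.4, 124
[... 205 characters left out ...]
an [0.5233 0.162  0.0542] zmax [0.0365 0.0544 0.0693] rect [array([512.1, 175.5]), array([265.9, 108.4]), np.float64(10.6)]
side cream 334 mean [0.6024 0.0284 0.0653] zmax [0.0387 0.068  0.0796] rect [array([598.2,  31.7]), array([107.5,  45.4]), np.float64(13.1)]
side cream2 358 mean [ 0.5026 -0.3675  0.0549] zmax [0.0489 0.055  0.06  ] rect [array([ 505.6, -367.4]), array([ 34.4, 105.3]), np.float64(87.3)]
side green 1409 mean [ 0.5386 -0.3249  0.0707] zmax [0.0607 0.0719 0.0795] rect [array([ 536.2, -307.9]), array([211.5, 306.1]), np.float64(89.1)]
side press 1037 mean [0.5889 0.0377 0.009 ] zmax [0.0027 0.0091 0.0143] rect [array([609.4,  93.6]), array([242. , 234.8]), np.float64(11.9)]
```

```bash
python3 - <<'E'
from h import *
a=np.load('pics/scene0.npz'); b=np.load('pics/side0.npz')
def s(x,y): return (x/4.5+195-.4,y/4.5+120-.4)
def t(x,y): return (x/6+195-.4,y/6+140-.4)
print('press corners scene',[ray(a,*s(*q),.008).round(4)[:2] for q in [(42,378),(383,562),(605,225)]])
print('side',[ray(b,*t(*q),.008).round(4)[:2] for q in [(343,437),(728,338),(550,58)]])
print('hub', ray(a,*s(392,163),.07)[:2], ray(b,*t(422,97),.07)[:2])
print('grip ends top z.064 scene', [ray(a,*s(*q),.064)[:2].round(4) for q in [(76,86),(232,128)]])
print('grip ends side', [ray(b,*t(*q),.064)[:2].round(4) for q in [(105,215),(265,160)]])
print('trig scene', [ray(a,*s(*q),.062)[:2].round(4) for q in [(122,40),(280,118)]], 'side',[ray(b,*t(*q),.062)[:2].round(4) for q in [(90,170),(290,122)]])
for n,d in (('a',a),('b',b)):
    # plate side points, bundle center predicted reproject
    pass
# bundle end/tips height .008+.024+.025=.057
print('bundle butt/tips', [ray(a,*s(*q),.057)[:2].round(4) for q in [(112,290),(408,432)]])
E
for n in scene side; do python3 - <<E
import cv2
c={'scene':(190,340,40,210),'side':(220,325,205,335)}['$n']
a=cv2.imread('pics/${n}0.png')[c[0]:c[1],c[2]:c[3]]
cv2.imwrite('pics/c_$n.png',cv2.resize(a,None,fx=4,fy=4,interpolation=cv2.INTER_CUBIC))
E
done
```

```text
press corners scene [array([ 0.52  , -0.0412]), array([0.7511, 0.0069]), array([0.6924, 0.2861])]
side [array([ 0.5157, -0.0375]), array([0.748, 0.008]), array([0.6893, 0.2858])]
hub [0.59253667 0.18926667] [0.59161171 0.18256378]
grip ends top z.064 scene [array([0.4023, 0.1028]), array([0.4984, 0.1458])]
grip ends side [array([0.3933, 0.1101]), array([0.4912, 0.1453])]
trig scene [array([0.3931, 0.152 ]), array([0.5132, 0.1738])] side [array([0.3862, 0.1549]), array([0.5097, 0.1811])]
bundle butt/tips [array([0.5312, 0.0104]), array([0.7226, 0.0564])]
```

View pics/c_scene.png

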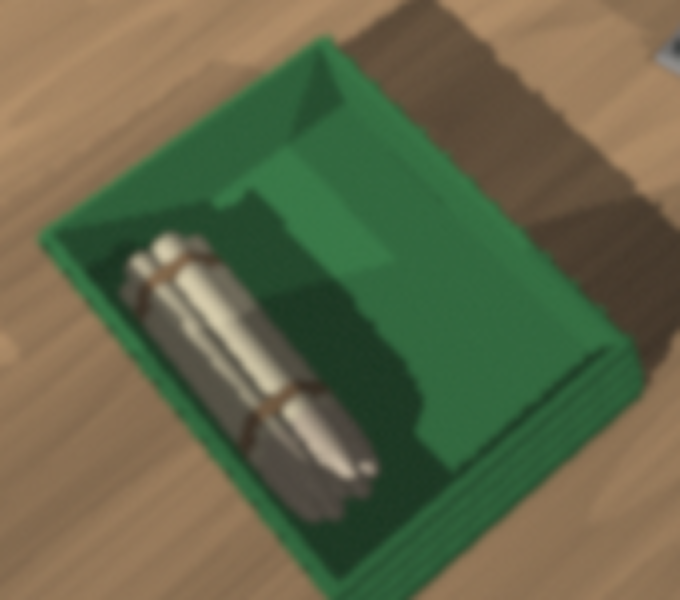

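View pics/c_side.png

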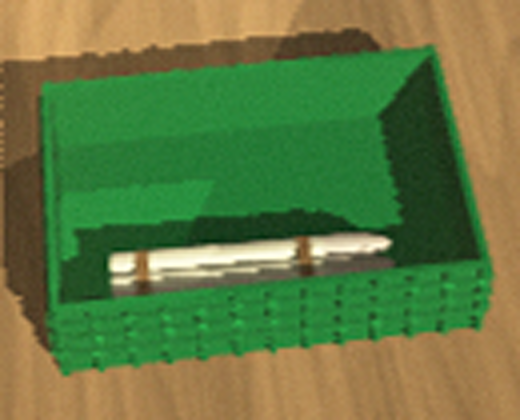

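```bash
python3 - <<'E'
from h import *
for n in ['scene','side']:
    d=np.load(f'pics/{n}0.npz'); P=cloud(d); M=np.linalg.inv(d['camera_from_world']); print(n,'cam',M[:3,3])
    hsv=cv2.cvtColor(d['image'],cv2.COLOR_RGB2HSV).astype(int)
    a=np.radians(11.8); R=np.array([[np.cos(a),-np.sin(a)],[np.sin(a),np.cos(a)]])
    q=(P[...,:2]-[.604,.123])@R
    m=(abs(q[...,0])<.15)&(q[...,1]<-.01)&(q[...,1]>-.14)&(P[...,2]<.12)&(hsv[...,2]>120)&(hsv[...,1]>35)&(hsv[...,0]<45)&(P[...,2]>.02)
    X=q[m];Z=P[...,2][m]
    print('x range',np.percentile(X[:,0],[0,1,99,100]),'y',np.percentile(X[:,1],[0,1,99,100]))
    mm=abs(X[:,0])<.04
    for y in np.arange(-.12,-.02,.006):
        k=mm&(X[:,1]>=y)&(X[:,1]<y+.006)
        if k.sum()>3: print(round(y+.003,4),k.sum(),np.percentile(Z[k],[5,50,95]).round(4))
E
```

```text
scene cam [ 1.06702298 -0.42541731  0.98064072]
x range [-0.10024492 -0.09837723  0.09558901  0.09845827] y [-0.1161245  -0.10927945 -0.06551846 -0.05801731]
-0.111 28 [0.0486 0.0529 0.0572]
-0.105 99 [0.0479 0.0562 0.0617]
-0.099 133 [0.0561 0.0656 0.0732]
-0.093 79 [0.0688 0.0739 0.0773]
-0.087 45 [0.0717 0.0741 0.0759]
-0.081 48 [0.0677 0.0712 0.0758]
-0.075 74 [0.0697 0.0737 0.0769]
-0.069 38 [0.0723 0.0744 0.0762]
-0.063 6 [0.0712 0.0713 0.0717]
side cam [ 0.44063547 -1.11134893  1.12364422]
x range [-0.10466638 -0.10282131  0.0904971   0.09434495] y [-0.11174503 -0.10998072 -0.06658354 -0.06376304]
-0.111 6 [0.0508 0.0531 0.0595]
-0.105 34 [0.0457 0.0512 0.0616]
-0.099 71 [0.033  0.0593 0.0704]
-0.093 53 [0.0303 0.0674 0.0791]
-0.087 24 [0.0704 0.0755 0.0786]
-0.081 14 [0.0705 0.074  0.0789]
-0.075 20 [0.0675 0.076  0.0788]
-0.069 21 [0.072  0.0749 0.0767]
```

```bash
cat >> h.py <<'E'
from scipy.spatial.transform import Rotation as Ro
def st(target=None, yaz=None):
    o=monitor.get_obs(); R=Ro.from_euler('xyz',o['orientation'],degrees=True).as_matrix()
    az=np.degrees(np.arctan2(R[1,1],R[0,1]))
    print('t',round(o['clock'],2),'pos',o['tool_pos'].round(4),'x',R[:,0].round(3),'yaz',az.round(2),'q',o['joint_pos'].round(1),'F',o['force'].round(1),'open',round(o['opening'],4))
    if target is not None: print('units',((np.array(target)-o['tool_pos'])/.06).round(2))
    if yaz is not None:
        Rt=np.column_stack([[0,0,-1],[np.cos(np.radians(yaz)),np.sin(np.radians(yaz)),0],np.cross([0,0,-1],[np.cos(np.radians(yaz)),np.sin(np.radians(yaz)),0])])
        print('rot units',(np.degrees(Ro.from_matrix(Rt@R.T).as_rotvec())/5).round(2))
E
python3 - <<'E'
from h import *
st([.443,.126,.2],-67.5); st([.443,.126,.2],112.5)
E
```

```text
t 0.15 pos [0.2994 0.6045 0.196 ] x [-0.    -0.001 -1.   ] yaz -116.35 q [ 80.2  20.6   0.6  -0.  -70.1 -16.5] F [ 0.  -0.5 -0.4] open 0.0878
units [ 2.39 -7.98  0.07]
rot units [0.02 0.   9.77]
t 0.15 pos [0.2994 0.6045 0.196 ] x [-0.    -0.001 -1.   ] yaz -116.35 q [ 80.2  20.6   0.6  -0.  -70.1 -16.5] F [ 0.  -0.5 -0.4] open 0.0878
units [ 2.39 -7.98  0.07]
rot units [ 0.000e+00 -2.000e-02 -2.623e+01]
```

```bash
python3 -m crank '[{"linear":[0.24,-0.8,0],"rot":[0,0,1],"hand":1},{"linear":[0.24,-0.8,0],"rot":[0,0,1],"hand":1},{"linear":[0.24,-0.8,0],"rot":[0,0,1],"hand":1},{"linear":[0.24,-0.8,0],"rot":[0,0,1],"hand":1},{"linear":[0.24,-0.8,0],"rot":[0,0,1],"hand":1},{"linear":[0.24,-0.8,0],"rot":[0,0,1],"hand":1},{"linear":[0.24,-0.8,0],"rot":[0,0,1],"hand":1},{"linear":[0.24,-0.8,0],"rot":[0,0,1],"hand":1},{"linear":[0.24,-0.8,0],"rot":[0,0,1],"hand":1},{"linear":[0.1,-0.3,0],"rot":[0,0,0.7],"hand":1}]'
python3 - <<'E'
from h import *
st([.443,.126,.2],-67.5)
E
```

```text
clock: 1.4
tool_pos: [0.435, 0.1402, 0.1928]
orientation: [95.2, 89.7, -60.9]
force: [0.4, 0.2, -0.2]
opening: 0.0882
t 1.4 pos [0.435  0.1402 0.1928] x [ 0.002 -0.004 -1.   ] yaz -66.06 q [ 43.   -0.4 -26.    0.3 -64.4  70.8] F [ 0.4  0.2 -0.2] open 0.0882
units [ 0.13 -0.24  0.12]
rot units [ 0.05  0.03 -0.29]
```

```bash
python3 - <<'E'
from h import *
snap('wrist','w1')
E
```

```text
(no output)
```

View pics/w1.png

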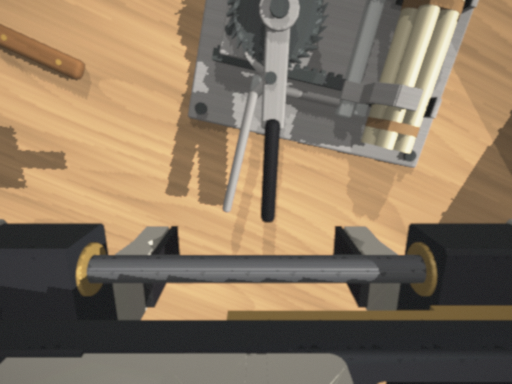

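```bash
cat >> h.py <<'E'
def wray(d,u,v,h):
    K=d['K']; R=Ro.from_euler('xyz',d['ori'],degrees=True).as_matrix(); T=d['hand_eye']
    c=np.array([(u-K[0,2])/K[0,0],-(v-K[1,2])/K[1,1],-1]); r=R@T[:3,:3]@c; o=R@T[:3,3]+d['pos']
    return o+r*(h-o[2])/r[2]
E
python3 - <<'E'
from h import *
d=np.load('pics/w1.npz')
hub=wray(d,279,10,.07)[:2]; g0=wray(d,271.5,122,.064)[:2]; g1=wray(d,268.5,217,.064)[:2]
t0=wray(d,254,88,.062)[:2]; t1=wray(d,228.5,207,.062)[:2]
print(hub,g0,g1,t0,t1)
for p,q in ((hub,g0),(hub,g1),(g0,g1),(t0,t1)): v=p-q; print(np.hypot(*v),np.degrees(np.arctan2(v[1],v[0])))
E
```

```text
[0.59005172 0.18648795] [0.49655571 0.1506464 ] [0.40165629 0.1106348 ] [0.51948848 0.1803297 ] [0.39378921 0.15571046]
0.10013051856511947 20.974245996595364
0.20309243396953078 21.93106259902278
0.10298945119682316 22.86131611176217
0.1280875217714277 11.081575713438562
```

```bash
python3 -m crank '[{"linear":[0,0,-0.7],"rot":[0.05,0,-0.4],"hand":1},{"linear":[0,0,-0.7],"rot":[0,0,0],"hand":1},{"linear":[0,0,-0.6],"rot":[0,0,0],"hand":1},{"linear":[0,0,-0.3],"rot":[0,0,0],"hand":1},{"linear":[0,0,0],"rot":[0,0,0],"hand":1}]'
python3 - <<'E'
from h import *
st([.436,.1405,.034],-68)
E
```

```text
clock: 2.08
tool_pos: [0.4353, 0.1389, 0.0518]
orientation: [175.4, 89.7, 17.2]
force: [-0.4, 0.7, 0.6]
opening: 0.0877
t 2.08 pos [0.4353 0.1389 0.0518] x [ 0.004  0.001 -1.   ] yaz -68.21 q [ 42.6   8.7 -37.4   0.2 -43.7  69. ] F [-0.4  0.7  0.6] open 0.0877
units [ 0.01  0.03 -0.3 ]
rot units [-0.01  0.05  0.04]
```

```bash
python3 -m crank '[{"linear":[0.01,0.03,-0.3],"rot":[0,0,0],"hand":1},{"linear":[0,0,-0.03],"rot":[0,0,0],"hand":0.66},{"linear":[0,0,0],"rot":[0,0,0],"hand":0.66},{"linear":[0,0,0],"rot":[0,0,0],"hand":0.66}]'
python3 - <<'E'
from h import *
st([.436,.1405,.034],-68)
snap('wrist','w2')
E
```

```text
clock: 2.58
tool_pos: [0.4378, 0.1427, 0.0352]
orientation: [-176.0, 89.5, 25.8]
force: [-0.1, -0.2, -0.4]
opening: 0.0631
t 2.58 pos [0.4378 0.1427 0.0352] x [ 0.008  0.004 -1.   ] yaz -68.17 q [ 42.8  10.3 -38.3   0.2 -40.8  68.8] F [-0.1 -0.2 -0.4] open 0.0631
units [-0.03 -0.04 -0.02]
rot units [-0.04  0.09  0.03]
```

View pics/w2.png

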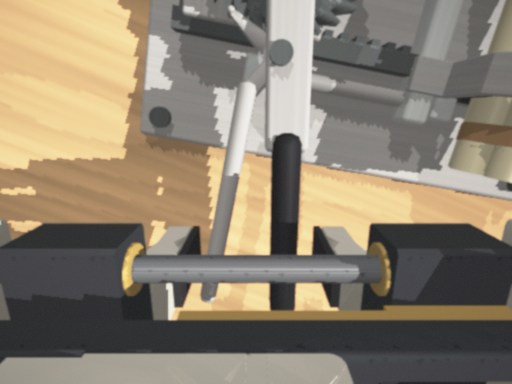

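```bash
python3 -m crank '[{"linear":[0.04,-0.1,0],"rot":[0,0.05,0],"hand":0.62},{"linear":[0.04,-0.1,0],"rot":[0,0,0],"hand":0.6},{"linear":[0,-0.02,0],"rot":[0,0,0],"hand":0.5},{"linear":[0,0,0],"rot":[0,0,0],"hand":0.4}]'
python3 - <<'E'
from h import *
st([.4403,.1298,.035],-68)
E
```

```text
clock: 3.12
tool_pos: [0.4435, 0.1286, 0.0361]
orientation: [-155.4, 89.6, 46.4]
force: [1.1, -0.2, 0.7]
opening: 0.0394
t 3.12 pos [0.4435 0.1286 0.0361] x [ 0.005  0.005 -1.   ] yaz -68.2 q [ 40.7  10.5 -37.9  -0.1 -41.3  71.2] F [ 1.1 -0.2  0.7] open 0.0394
units [-0.05  0.02 -0.02]
rot units [-0.06  0.05  0.04]
```

```bash
python3 - <<'E'
from h import *
snap('wrist','w3'); st()
E
```

```text
t 3.17 pos [0.4435 0.1287 0.0361] x [ 0.005  0.005 -1.   ] yaz -68.19 q [ 40.7  10.5 -37.9  -0.1 -41.3  71.2] F [-0.3  0.1  0.4] open 0.0375
```

View pics/w3.png

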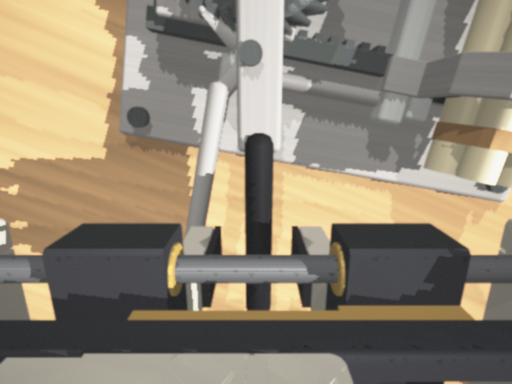

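```bash
python3 - <<'E'
from h import *
for t in ('w2','w3'):
    d=np.load(f'pics/{t}.npz'); T=np.linalg.inv(d['hand_eye']); K=d['K']
    op={'w2':.0631,'w3':.0385}[t]
    for x in (0,-.019):
      for s in (1,-1):
        for z in (-.0095,.0095):
          p=T@[x,s*op/2,z,1]; print(t,x,s,z,(K[0,0]*p[0]/-p[2]+K[0,2]).round(1),(-K[1,1]*p[1]/-p[2]+K[1,2]).round(1))
    dep=d['depth']
    R=Ro.from_euler('xyz',d['ori'],degrees=True).as_matrix()
    for v in (180,200,215):
        for u in range(180,300,4):
            z=dep[v,u]
            if z>0:
                c=np.array([(u-K[0,2])/K[0,0]*z,-(v-K[1,2])/K[1,1]*z,-z,1]); w=R@(d['hand_eye']@c)[:3]+d['pos']
                q=w[:2]-[.590,.1865]; r=q@[-.927,-.375]; n=q@[-.375,.927]
                if w[2]>.035: print(v,u,'r %.3f n %.4f z %.3f'%(r,n,w[2]))
E
```

```text
w2 0 1 -0.0095 305.5 209.6
w2 0 1 0.0095 304.2 236.4
w2 0 -1 -0.0095 209.3 209.6
w2 0 -1 0.0095 210.5 236.4
w2 -0.019 1 -0.0095 310.4 219.8
w2 -0.019 1 0.0095 309.0 249.0
w2 -0.019 -1 -0.0095 204.5 219.8
w2 -0.019 -1 0.0095 206.0 248.9
180 224 r 0.122 n 0.0348 z 0.062
180 228 r 0.122 n 0.0325 z 0.062
180 232 r 0.122 n 0.0304 z 0.062
180 236 r 0.122 n 0.0283 z 0.061
180 272 r 0.123 n 0.0082 z 0.058
180 276 r 0.122 n 0.0063 z 0.064
180 280 r 0.122 n 0.0042 z 0.064
180 284 r 0.122 n 0.0021 z 0.065
180 288 r 0.122 n -0.0002 z 0.064
180 292 r 0.122 n -0.0023 z 0.064
180 296 r 0.122 n -0.0046 z 0.063
200 220 r 0.134 n 0.0374 z 0.062
200 224 r 0.134 n 0.0351 z 0.062
200 228 r 0.133 n 0.0328 z 0.063
200 232 r 0.134 n 0.0308 z 0.060
200 272 r 0.134 n 0.0082 z 0.061
200 276 r 0.133 n 0.0062 z 0.064
200 280 r 0.133 n 0.0040 z 0.064
200 284 r 0.133 n 0.0018 z 0.064
200 288 r 0.133 n -0.0002 z 0.066
200 292 r 0.133 n -0.0024 z 0.065
200 296 r 0.133 n -0.0048 z 0.064
215 216 r 0.143 n 0.0401 z 0.061
215 220 r 0.142 n 0.0374 z 0.064
215 224 r 0.142 n 0.0353 z 0.063
215 228 r 0.142 n 0.0331 z 0.062

[... 936 characters left out ...]
200 196 r 0.134 n 0.0356 z 0.063
200 200 r 0.134 n 0.0334 z 0.062
200 204 r 0.134 n 0.0312 z 0.062
200 208 r 0.135 n 0.0294 z 0.059
200 248 r 0.134 n 0.0064 z 0.063
200 252 r 0.134 n 0.0042 z 0.063
200 256 r 0.133 n 0.0019 z 0.065
200 260 r 0.133 n -0.0003 z 0.064
200 264 r 0.133 n -0.0025 z 0.063
200 268 r 0.134 n -0.0047 z 0.063
200 272 r 0.135 n -0.0071 z 0.060
215 192 r 0.143 n 0.0385 z 0.062
215 196 r 0.142 n 0.0360 z 0.063
215 200 r 0.143 n 0.0340 z 0.061
215 204 r 0.143 n 0.0320 z 0.060
215 252 r 0.142 n 0.0042 z 0.063
215 256 r 0.142 n 0.0020 z 0.065
215 260 r 0.142 n -0.0003 z 0.064
215 264 r 0.142 n -0.0025 z 0.063
215 268 r 0.143 n -0.0048 z 0.062
215 272 r 0.144 n -0.0073 z 0.059
```

```bash
python3 - <<'E'
from h import *
import cv2
snap('side','s3'); snap('scene','c3'); st()
a=cv2.imread('pics/w3.png')[190:330,140:360]; cv2.imwrite('pics/z3.png',cv2.resize(a,None,fx=3.5,fy=3.5,interpolation=cv2.INTER_CUBIC))
a=cv2.imread('pics/s3.png')[120:220,180:320]; cv2.imwrite('pics/z3s.png',cv2.resize(a,None,fx=5,fy=5,interpolation=cv2.INTER_CUBIC))
E
```

```text
t 3.27 pos [0.4434 0.1289 0.0361] x [ 0.005  0.005 -1.   ] yaz -68.17 q [ 40.7  10.5 -37.9  -0.1 -41.3  71.2] F [ 0.5 -0.2  0.1] open 0.0354
```

View pics/z3.png

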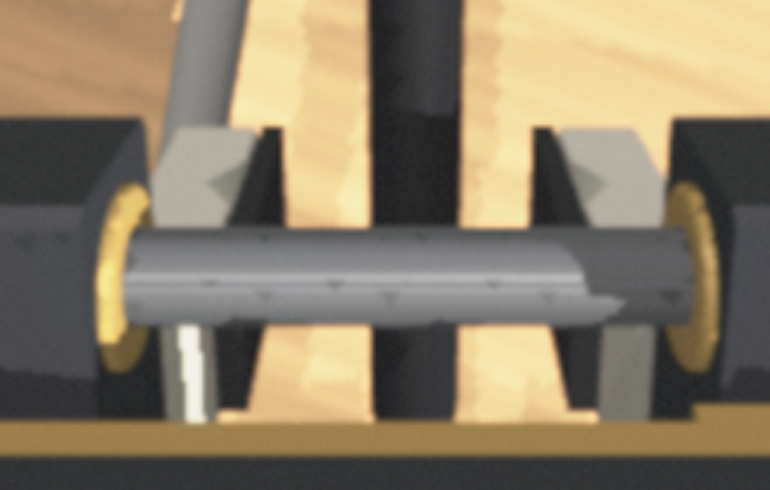

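View pics/z3s.png

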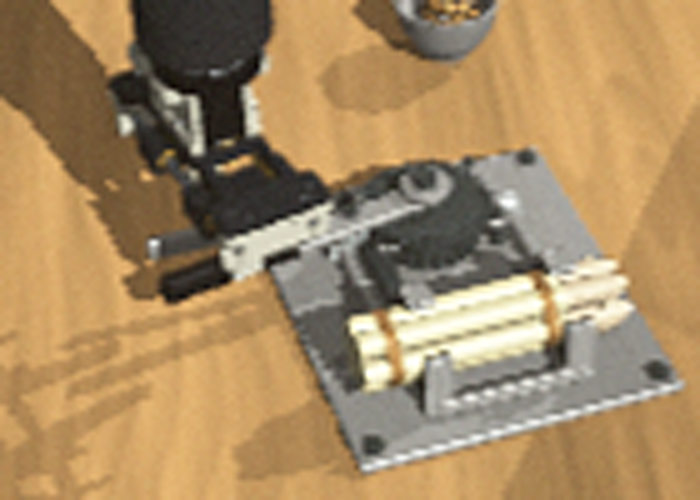

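View pics/c3.png

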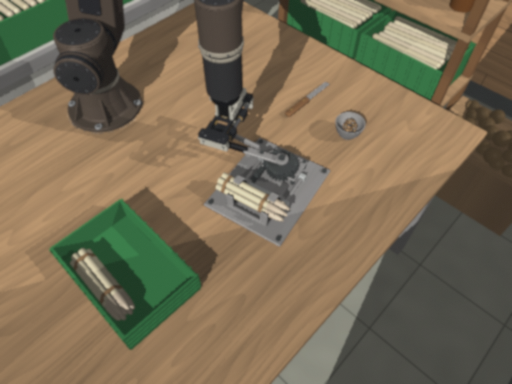

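```bash
python3 - <<'E'
from h import *
for t in ('w2','w3'):
    d=np.load(f'pics/{t}.npz'); K=d['K']; dep=d['depth']
    for u in ((160,190,325) if t=='w2' else (190,200,210,218,300,320)):
        for v in (215,224,228,232,240,248,290,300,310):
            z=dep[v,u]
            c=np.array([(u-K[0,2])/K[0,0]*z,-(v-K[1,2])/K[1,1]*z,-z,1]); w=(d['hand_eye']@c)[:3]*1000
            print(t,u,v,w.round(1) if z>0 else None, end=' | ')
        print()
E
```

```text
w2 160 215 [ 33.3 -75.5   6.2] | w2 160 224 [ 34.3 -76.5  14. ] | w2 160 228 [ 34.7 -76.9  17.6] | w2 160 232 [ 35.2 -77.4  21.2] | w2 160 240 [-53.6 -47.3 -12. ] | w2 160 248 [-61.9 -44.7 -11.8] | w2 160 290 [-91.9 -35.7  -9.6] | w2 160 300 [-93.2 -35.6  -6.3] | w2 160 310 [-92.9 -36.1  -1.9] | 
w2 190 215 [ 34.2 -52.4   6.5] | w2 190 224 [ 34.6 -52.9  14.2] | w2 190 228 [-36.7 -36.4 -11.4] | w2 190 232 [-39.4 -35.9 -10.2] | w2 190 240 [-49.7 -33.7 -10.3] | w2 190 248 [-55.1 -32.7  -8.5] | w2 190 290 [ 33.4 -56.1  72.6] | w2 190 300 [ 34.3 -56.9  82.8] | w2 190 310 [ 32.6 -57.   91.4] | 
w2 325 215 [33.6 52.7  6.2] | w2 325 224 [35.  53.5 14.3] | w2 325 228 [-36.7  36.2 -11.5] | w2 325 232 [-43.3  34.8 -11.9] | w2 325 240 [-49.3  33.6 -10.2] | w2 325 248 [-58.3  31.6 -10.1] | w2 325 290 [-66.7  30.8   6.8] | w2 325 300 [34.4 57.5 82.8] | w2 325 310 [34.3 58.1 92.5] | 
w3 190 215 [-24.9 -38.7 -14.6] | w3 190 224 [-25.1 -38.9  -9.2] | w3 190 228 [-25.3 -39.1  -6.8] | w3 190 232 [-44.2 -34.7 -12.3] | w3 190 240 [-53.1 -32.9 -11.8] | w3 190 248 [-62.1 -31.  -12. ] | w3 190 290 [-94.3 -2
[... 835 characters left out ...]
8 [-46.9 -20.3  -4.6] | w3 218 290 [ 37.4 -33.3  75.1] | w3 218 300 [ 36.2 -33.4  84.1] | w3 218 310 [ 35.2 -33.6  93.3] | 
w3 300 215 [36.5 33.7  7.3] | w3 300 224 [35.6 33.8 14.5] | w3 300 228 [-35.6  23.  -11. ] | w3 300 232 [-38.7  22.6 -10. ] | w3 300 240 [-50.   21.  -10.4] | w3 300 248 [-58.   19.9 -10. ] | w3 300 290 [-68.5  19.    5.6] | w3 300 300 [34.9 36.4 83.2] | w3 300 310 [34.7 36.8 92.9] | 
w3 320 215 [35.7 49.2  7. ] | w3 320 224 [36.6 49.9 14.9] | w3 320 228 [-38.   33.3 -12. ] | w3 320 232 [-43.6  32.1 -12.1] | w3 320 240 [-52.9  30.2 -11.8] | w3 320 248 [-62.3  28.3 -12.1] | w3 320 290 [-89.5  23.1  -8.1] | w3 320 300 [-91.   22.9  -4.9] | w3 320 310 [-92.6  22.8  -1.8] |
```

```bash
python3 - <<'E'
from h import *
for t in ('w1','w2','w3'):
    d=np.load(f'pics/{t}.npz'); K=d['K']; z=d['depth'].astype(float); v,u=np.mgrid[:384,:512]
    c=np.stack([(u-K[0,2])/K[0,0]*z,-(v-K[1,2])/K[1,1]*z,-z,np.ones_like(z)],-1)@d['hand_eye'].T*1
    m=(z>0)&(abs(c[...,1])<.06)&(abs(c[...,2])<.02)&(c[...,0]<-.0)&(c[...,0]>-.07)
    h,e=np.histogram(c[m][:,0]*1000,bins=np.arange(-70,1,4)); print(t,dict(zip(e[:-1],h)))
for t in ('s3','c3'):
    d=np.load(f'pics/{t}.npz'); P=cloud(d); R=Ro.from_euler('xyz',d['ori'],degrees=True).as_matrix()
    q=(P-d['pos'])@R
    m=(d['depth']>0)&(abs(q[...,1])<.08)&(abs(q[...,2])<.014)&(P[...,2]>.03)
    h,e=np.histogram(q[m][:,0]*1000,bins=np.arange(-120,5,5)); print(t,dict(zip(e[:-1],h)))
    k=m&(q[...,0]>-.06); print(np.c_[q[k]*1000][::max(1,k.sum()//25)].round(0).tolist())
E
```

```text
w1 {np.int64(-70): np.int64(213), np.int64(-66): np.int64(345), np.int64(-62): np.int64(292), np.int64(-58): np.int64(248), np.int64(-54): np.int64(372), np.int64(-50): np.int64(320), np.int64(-46): np.int64(284), np.int64(-42): np.int64(280), np.int64(-38): np.int64(224), np.int64(-34): np.int64(129), np.int64(-30): np.int64(11), np.int64(-26): np.int64(0), np.int64(-22): np.int64(0), np.int64(-18): np.int64(0), np.int64(-14): np.int64(0), np.int64(-10): np.int64(0), np.int64(-6): np.int64(0)}
w2 {np.int64(-70): np.int64(196), np.int64(-66): np.int64(345), np.int64(-62): np.int64(293), np.int64(-58): np.int64(239), np.int64(-54): np.int64(349), np.int64(-50): np.int64(283), np.int64(-46): np.int64(265), np.int64(-42): np.int64(254), np.int64(-38): np.int64(190), np.int64(-34): np.int64(145), np.int64(-30): np.int64(1623), np.int64(-26): np.int64(441), np.int64(-22): np.int64(27), np.int64(-18): np.int64(19), np.int64(-14): np.int64(5), np.int64(-10): np.int64(0), np.int64(-6): np.int64(0)}
w3 {np.int64(-70): np.int64(124), np.int64(-66): np.int64(265), np.int64(-62): np.int64(223), 
[... 2876 characters left out ...]
.0], [-16.0, -30.0, -11.0], [-11.0, -30.0, -11.0], [-50.0, 17.0, -9.0], [-26.0, -3.0, -1.0], [-23.0, -7.0, -3.0], [-47.0, 18.0, -9.0], [-28.0, 2.0, -4.0], [-28.0, 1.0, -6.0], [-28.0, -0.0, -9.0], [-26.0, -3.0, -11.0], [-51.0, 25.0, -12.0], [-27.0, 4.0, -5.0], [-26.0, 3.0, -7.0], [-25.0, 1.0, -9.0], [-47.0, 25.0, -12.0], [-24.0, 6.0, -5.0], [-27.0, 7.0, -9.0], [-26.0, 5.0, -11.0], [-40.0, 23.0, -11.0], [-21.0, 7.0, -6.0], [-22.0, 7.0, -9.0], [-26.0, 9.0, -13.0], [-39.0, 25.0, -12.0], [-19.0, 8.0, -6.0], [-25.0, 12.0, -11.0], [-23.0, 10.0, -13.0], [-34.0, 25.0, -11.0], [-16.0, 10.0, -7.0], [-18.0, 10.0, -10.0], [-18.0, 9.0, -13.0], [-11.0, 9.0, -6.0], [-16.0, 12.0, -11.0], [-12.0, 8.0, -12.0]]
```

```bash
python3 -m crank '[{"linear":[-0.1,0.2,0.1],"rot":[0,0,0],"hand":1},{"linear":[-0.02,0.03,0],"rot":[0,0,0],"hand":1},{"linear":[0,0,0],"rot":[0,0,0],"hand":1},{"linear":[0,0,0],"rot":[0,0,0],"hand":1},{"linear":[0,0,0],"rot":[0,0,0],"hand":1}]'
python3 - <<'E'
from h import *
st([.436,.1415,.002],-68)
E
```

```text
clock: 3.9
tool_pos: [0.4356, 0.1442, 0.0425]
orientation: [-155.6, 89.6, 46.3]
force: [-0.3, -0.4, -0.0]
opening: 0.0802
t 3.9 pos [0.4356 0.1442 0.0425] x [ 0.005  0.005 -1.   ] yaz -68.1 q [ 43.    9.6 -37.8  -0.  -42.2  68.9] F [-0.3 -0.4 -0. ] open 0.0802
units [ 0.01 -0.04 -0.68]
rot units [-0.06  0.06  0.02]
```

```bash
python3 -m crank '[{"linear":[0,0,-0.2],"rot":[-0.06,0.06,0],"hand":1},{"linear":[0,0,-0.2],"rot":[0,0,0],"hand":1},{"linear":[0,0,-0.2],"rot":[0,0,0],"hand":1},{"linear":[0,0,-0.1],"rot":[0,0,0],"hand":1},{"linear":[0,0,0],"rot":[0,0,0],"hand":1}]'
python3 - <<'E'
from h import *
st([.436,.1415,.002],-68)
snap('wrist','w4')
E
```

```text
clock: 4.53
tool_pos: [0.4349, 0.1432, -0.0037]
orientation: [16.6, 89.8, -141.5]
force: [-0.0, 1.1, 0.1]
opening: 0.088
t 4.53 pos [ 0.4349  0.1432 -0.0037] x [-0.003 -0.002 -1.   ] yaz -68.15 q [ 43.   14.3 -40.3  -0.  -35.7  68.9] F [-0.   1.1  0.1] open 0.088
units [ 0.02 -0.03  0.09]
rot units [ 0.03 -0.03  0.03]
```

View pics/w4.png

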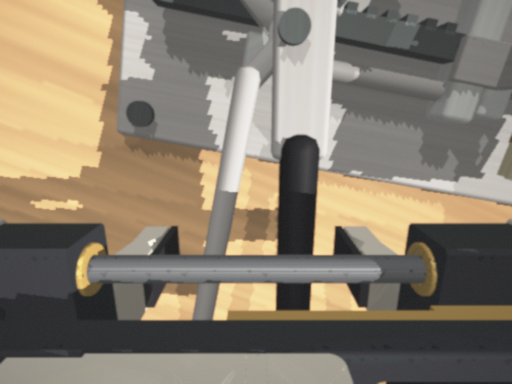

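```bash
python3 -m crank '[{"linear":[0.02,0,0.08],"rot":[0,0,0],"hand":0.66},{"linear":[0,0,0],"rot":[0,0,0],"hand":0.64},{"linear":[0,0,0],"rot":[0,0,0],"hand":0.62},{"linear":[0,0,0],"rot":[0,0,0],"hand":0.62}]'
python3 - <<'E'
from h import *
st([.4403,.1298,.002],-68)
E
```

```text
clock: 5.08
tool_pos: [0.4372, 0.144, 0.003]
orientation: [7.3, 90.0, -150.8]
force: [0.3, -0.0, -0.0]
opening: 0.0558
t 5.08 pos [0.4372 0.144  0.003 ] x [-0. -0. -1.] yaz -68.13 q [ 42.9  13.7 -39.8  -0.  -36.6  69. ] F [ 0.3 -0.  -0. ] open 0.0558
units [ 0.05 -0.24 -0.02]
rot units [ 0.   -0.    0.03]
```

Now ease tight while closing.

```bash
python3 -m crank '[{"linear":[0.04,-0.1,0],"rot":[0,0,0],"hand":0.6},{"linear":[0.04,-0.1,0],"rot":[0,0,0],"hand":0.55},{"linear":[0,0,0],"rot":[0,0,0],"hand":0.5}]'
python3 - <<'E'
from h import *
st([.4403,.1298,.002],-68); snap('wrist','w5')
E
```

```text
clock: 5.45
tool_pos: [0.4393, 0.1327, 0.0025]
orientation: [-49.1, 89.8, 152.7]
force: [-6.9, 8.9, 3.0]
opening: 0.0451
t 5.45 pos [0.4393 0.1327 0.0025] x [-0.004  0.002 -1.   ] yaz -68.21 q [ 41.3  13.7 -39.7  -0.4 -36.7  70.8] F [-6.9  8.9  3. ] open 0.0451
units [ 0.02 -0.05 -0.01]
rot units [-0.02 -0.04  0.04]
```

View pics/w5.png

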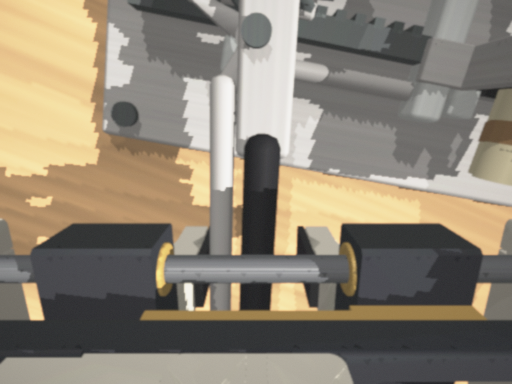

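```bash
python3 -m crank '[{"linear":[0.02,-0.05,0],"rot":[0,0,0],"hand":0.4},{"linear":[0,0,0],"rot":[0,0,0],"hand":0.3},{"linear":[0,0,0],"rot":[0,0,0],"hand":0.2},{"linear":[0,0,0],"rot":[0,0,0],"hand":0.1},{"linear":[0,0,0],"rot":[0,0,0],"hand":0}]'
python3 - <<'E'
from h import *
st([.4403,.1298,.002],-68); snap('wrist','w6')
E
```

```text
clock: 6.12
tool_pos: [0.4374, 0.1342, 0.0024]
orientation: [-75.7, 89.4, 125.9]
force: [-4.9, 5.4, 1.0]
opening: 0.0298
t 6.12 pos [0.4374 0.1342 0.0024] x [-0.006  0.009 -1.   ] yaz -68.34 q [ 41.2  13.6 -39.5  -1.1 -36.8  71.3] F [-4.9  5.4  1. ] open 0.0298
units [ 0.05 -0.07 -0.01]
rot units [-0.1  -0.07  0.07]
```

View pics/w6.png

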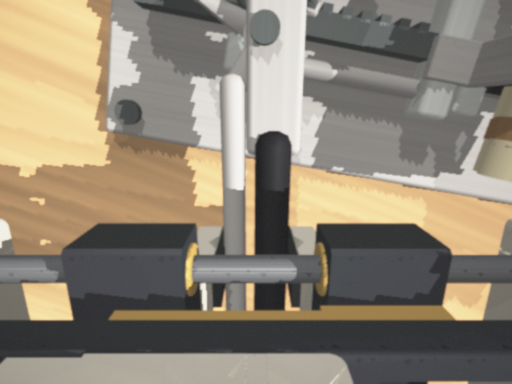

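```bash
cat >> h.py <<'E'
HUB=np.array([.590,.1865])
def swing(step,n):
    o=monitor.get_obs(); p=o['tool_pos'][:2]-HUB; r=np.hypot(*p); a=np.degrees(np.arctan2(p[1],p[0]))%360
    print('r',r.round(4),'ang',a.round(2))
    for k in range(n):
        b=a-step; d=r*np.array([np.cos(np.radians(b))-np.cos(np.radians(a)),np.sin(np.radians(b))-np.sin(np.radians(a))])/.06; a=b; print(d.round(3),end=' ')
    print()
E
python3 - <<'E'
from h import *
swing(4,6)
E
```

```text
r 0.1614 ang 198.91
[-0.055  0.18 ] [-0.042  0.183] [-0.029  0.185] [-0.016  0.187] [-0.003  0.188] [0.01  0.187]
```

```bash
python3 -m crank '[{"linear":[-0.05,0.18,0],"rot":[0,0,-0.8],"hand":0},{"linear":[-0.04,0.18,0],"rot":[0,0,-0.8],"hand":0},{"linear":[-0.03,0.185,0],"rot":[0,0,-0.8],"hand":0}]'
python3 - <<'E'
from h import *
st(); swing(4,8)
E
```

```text
clock: 6.55
tool_pos: [0.4299, 0.169, 0.0025]
orientation: [-82.7, 89.2, 106.3]
force: [-0.4, 5.0, -3.9]
opening: 0.0298
t 6.55 pos [0.4299 0.169  0.0025] x [-0.004  0.014 -1.   ] yaz -80.91 q [ 45.3  13.8 -39.2  -1.2 -36.6  54.7] F [-0.4  5.  -3.9] open 0.0298
r 0.1611 ang 186.24
[-0.014  0.187] [-0.001  0.187] [0.012 0.187] [0.025 0.186] [0.038 0.183] [0.051 0.18 ] [0.063 0.176] [0.076 0.172]
```

```bash
python3 -m crank '[{"linear":[-0.01,0.187,0],"rot":[0,0,-0.8],"hand":0},{"linear":[0,0.187,0],"rot":[0,0,-0.8],"hand":0},{"linear":[0.012,0.187,0],"rot":[0,0,-0.8],"hand":0},{"linear":[0.025,0.186,0],"rot":[0,0,-0.8],"hand":0},{"linear":[0.04,0.18,0],"rot":[0,0,-0.8],"hand":0},{"linear":[0.05,0.18,0],"rot":[0,0,-0.8],"hand":0},{"linear":[0.06,0.175,0],"rot":[0,0,-0.8],"hand":0}]'
python3 - <<'E'
from h import *
st(); swing(4,7)
E
```

```text
clock: 7.42
tool_pos: [0.4425, 0.2518, 0.0025]
orientation: [-90.2, 88.8, 69.6]
force: [6.4, -0.9, -4.5]
opening: 0.0302
t 7.42 pos [0.4425 0.2518 0.0025] x [ 0.007  0.019 -1.   ] yaz -110.19 q [ 51.5  17.1 -34.3  -0.6 -37.5  18.8] F [ 6.4 -0.9 -4.5] open 0.0302
r 0.1613 ang 156.13
[0.082 0.169] [0.093 0.163] [0.105 0.156] [0.115 0.148] [0.125 0.14 ] [0.135 0.131] [0.143 0.121]
```

```bash
python3 -m crank '[{"linear":[0.08,0.17,0],"rot":[0,0,-0.8],"hand":0},{"linear":[0.095,0.165,0],"rot":[0,0,-0.8],"hand":0},{"linear":[0.105,0.156,0],"rot":[0,0,-0.8],"hand":0},{"linear":[0.06,0.074,0],"rot":[0,0,-0.4],"hand":0},{"linear":[0,0,0],"rot":[0,0,0],"hand":0}]'
python3 - <<'E'
from h import *
st(); swing(2,7)
E
```

```text
clock: 8.05
tool_pos: [0.4651, 0.2888, 0.0025]
orientation: [-88.2, 88.7, 56.8]
force: [1.9, 2.8, -0.7]
opening: 0.0301
t 8.05 pos [0.4651 0.2888 0.0025] x [ 0.013  0.019 -1.   ] yaz -124.95 q [ 52.3  19.9 -29.9  -0.2 -38.9   2.9] F [ 1.9  2.8 -0.7] open 0.0301
r 0.1615 ang 140.69
[0.061 0.072] [0.063 0.069] [0.066 0.067] [0.068 0.065] [0.07  0.062] [0.072 0.06 ] [0.074 0.057]
```

```bash
python3 -m crank '[{"linear":[0.06,0.07,0],"rot":[0,0,-0.4],"hand":0},{"linear":[0.03,0.035,0],"rot":[0,0,-0.2],"hand":0},{"linear":[0.03,0.035,0],"rot":[0,0,0],"hand":0},{"linear":[0,0,0],"rot":[0,0,0],"hand":0}]'
python3 - <<'E'
from h import *
st(); swing(2,7); snap('wrist','w7')
E
```

```text
clock: 8.55
tool_pos: [0.4654, 0.2885, 0.0024]
orientation: [-80.3, 89.7, 61.9]
force: [2.6, 2.9, -4.0]
opening: 0.0304
t 8.55 pos [0.4654 0.2885 0.0024] x [ 0.002  0.004 -1.   ] yaz -127.72 q [ 52.3  20.4 -29.   -0.1 -40.3   0.1] F [ 2.6  2.9 -4. ] open 0.0304
r 0.1611 ang 140.7
[0.061 0.071] [0.063 0.069] [0.065 0.067] [0.068 0.065] [0.07  0.062] [0.072 0.06 ] [0.074 0.057]
```

View pics/w7.png

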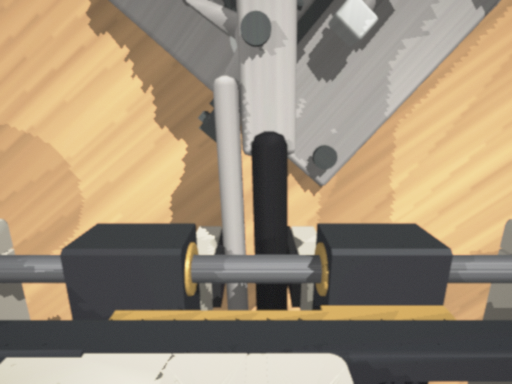

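```bash
python3 -m crank '[{"linear":[0.06,0.07,0],"rot":[0,0,0],"hand":0},{"linear":[0.06,0.07,0],"rot":[0,0,0],"hand":0}]'
python3 - <<'E'
from h import *
swing(2,1); snap('scene','c8')
a=cv2.imread('pics/c8.png')[100:250,180:350]; cv2.imwrite('pics/z8.png',cv2.resize(a,None,fx=4,fy=4,interpolation=cv2.INTER_CUBIC))
E
```

```text
clock: 8.85
tool_pos: [0.4652, 0.2882, 0.0019]
orientation: [80.7, 89.2, -137.1]
force: [-18.2, -10.8, 22.8]
opening: 0.0307
r 0.161 ang 140.81
[0.06  0.072]
```

View pics/z8.png

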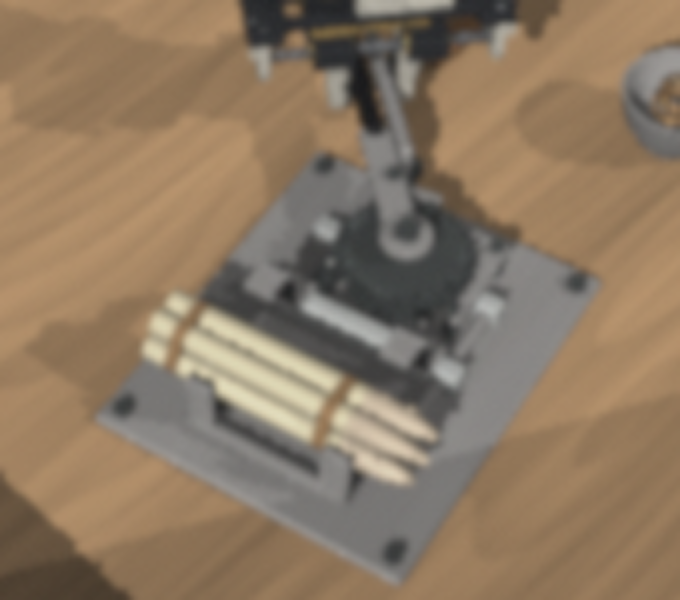

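```bash
python3 -m crank '[{"linear":[0,0,0],"rot":[0,0,0],"hand":0},{"linear":[0,0,0],"rot":[0,0,0],"hand":0.4},{"linear":[0,0,0],"rot":[0,0,0],"hand":0.6},{"linear":[0,0,0],"rot":[0,0,0],"hand":0.8},{"linear":[0,0,0],"rot":[0,0,0],"hand":1},{"linear":[0,0,0],"rot":[0,0,0],"hand":1},{"linear":[0,0,0],"rot":[0,0,0],"hand":1}]'
python3 - <<'E'
from h import *
st();swing(2,1); snap('wrist','w9')
E
```

```text
clock: 9.78
tool_pos: [0.4713, 0.2921, 0.0033]
orientation: [90.8, 89.8, -127.1]
force: [-0.6, 0.5, -1.2]
opening: 0.0794
t 9.78 pos [0.4713 0.2921 0.0033] x [-0.002 -0.003 -1.   ] yaz -127.95 q [ 52.   21.1 -27.7   0.  -41.4   0. ] F [-0.6  0.5 -1.2] open 0.0794
r 0.1588 ang 138.35
[0.063 0.068]
```

View pics/w9.png

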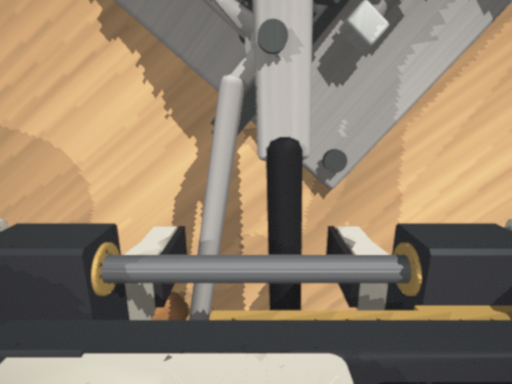

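```bash
python3 -m crank '[{"linear":[0,0,0.4],"rot":[0,0,0],"hand":1},{"linear":[0,0,0.8],"rot":[0,0,0],"hand":1},{"linear":[0,0,0.8],"rot":[0,0,0],"hand":1},{"linear":[0.3,-0.5,0.2],"rot":[0,0,1],"hand":1},{"linear":[0.3,-0.5,0],"rot":[0,0,1],"hand":1},{"linear":[0.3,-0.5,0],"rot":[0,0,1],"hand":1},{"linear":[0.3,-0.5,0],"rot":[0,0,1],"hand":1},{"linear":[0.3,-0.5,0],"rot":[0,0,1],"hand":1},{"linear":[0.3,-0.5,0],"rot":[0,0,1],"hand":1},{"linear":[0.3,-0.5,0],"rot":[0,0,1],"hand":1},{"linear":[0.1,-0.2,0],"rot":[0,0,1],"hand":1},{"linear":[0,0,0],"rot":[0,0,1],"hand":1}]'
python3 - <<'E'
from h import *
st([.618,.043,.14],-78.2); snap('wrist','w10')
E
```

```text
clock: 11.32
tool_pos: [0.6021, 0.0602, 0.1375]
orientation: [70.3, 89.5, -101.2]
force: [-0.1, 0.8, 0.3]
opening: 0.0879
t 11.32 pos [0.6021 0.0602 0.1375] x [-0.002 -0.009 -1.   ] yaz -81.48 q [ 24.5  16.7 -13.3   0.5 -60.4  73.8] F [-0.1  0.8  0.3] open 0.0879
units [ 0.26 -0.29  0.04]
rot units [ 0.11 -0.02  0.66]
```

View pics/w10.png

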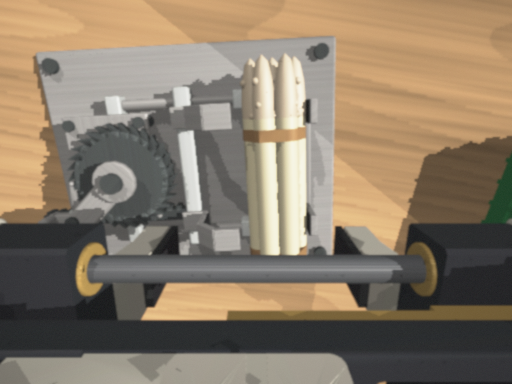

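```bash
python3 - <<'E'
from h import *
d=np.load('pics/w10.npz'); h=cv2.cvtColor(d['image'],cv2.COLOR_RGB2HSV).astype(int)
C=[]
for v in (90,110,150,170,190,210,225):
    r=d['image'][v,235:320].astype(int); m=(r[:,0]-r[:,2]>12)&(r[:,0]>130)
    u=np.where(m)[0]+235; a,b=u.min(),u.max()
    A=wray(d,a-.5,v,.049)[:2]; B=wray(d,b+.5,v,.049)[:2]; C.append((A+B)/2); print(v,a,b,A.round(4),B.round(4),np.hypot(*(A-B)).round(4))
C=np.array(C); dx=C[0]-C[-1]; print(C.round(4),np.degrees(np.arctan2(dx[1],dx[0])))
print('tips',wray(d,276,54,.06)[:2])
K=d['K'];z=d['depth'].astype(float); v,u=np.mgrid[:384,:512]
c=np.stack([(u-K[0,2])/K[0,0]*z,-(v-K[1,2])/K[1,1]*z,-z,np.ones_like(z)],-1)@d['hand_eye'].T
R=Ro.from_euler('xyz',d['ori'],degrees=True).as_matrix(); P=c[...,:3]@R.T+d['pos']
m=(z>0)&(P[...,2]>.055)&(P[...,2]<.1)&(u>235)&(u<320)&(v<225)&(d['image'][...,0].astype(int)-d['image'][...,2]>12)
q=P[m]; print(len(q),q.mean(0).round(4),np.percentile(q[:,2],[50,95]),cv2.minAreaRect((q[:,:2]*1000).astype(np.float32)))
E
```

```text
90 244 305 [0.6879 0.0844] [0.6959 0.0312] 0.0538
110 245 304 [0.6715 0.0812] [0.6794 0.0288] 0.053
150 247 306 [0.6369 0.0746] [0.645  0.0203] 0.0549
170 248 306 [0.6186 0.071 ] [0.6267 0.0167] 0.0549
190 248 306 [0.5996 0.0683] [0.6078 0.013 ] 0.056
210 249 306 [0.5799 0.0646] [0.5881 0.0091] 0.056
225 249 304 [0.5646 0.0624] [0.5726 0.0081] 0.0549
[[0.6919 0.0578]
 [0.6754 0.055 ]
 [0.6409 0.0474]
 [0.6227 0.0439]
 [0.6037 0.0407]
 [0.584  0.0368]
 [0.5686 0.0352]] 10.363474173436988
tips [0.71861208 0.06175991]
9383 [0.6482 0.0513 0.0691] [0.07233168 0.07557107] ((644.102783203125, 49.535606384277344), (148.74742126464844, 53.67289733886719), 11.748549461364746)
```

```bash
python3 - <<'E'
from h import *
d=np.load('pics/w10.npz'); K=d['K'];z=d['depth'].astype(float); v,u=np.mgrid[:384,:512]
c=np.stack([(u-K[0,2])/K[0,0]*z,-(v-K[1,2])/K[1,1]*z,-z,np.ones_like(z)],-1)@d['hand_eye'].T
R=Ro.from_euler('xyz',d['ori'],degrees=True).as_matrix(); P=c[...,:3]@R.T+d['pos']
a=np.radians(11.5); Q=np.array([[np.cos(a),-np.sin(a)],[np.sin(a),np.cos(a)]])
q=(P[...,:2]-[.619,.0435])@Q
for y in range(-85,90,6):
    m=(z>0)&(abs(q[...,0])<.018)&(abs(q[...,1]*1000-y-3)<3)&(v<225)
    if m.sum()>2: print(y+3,m.sum(),(np.percentile(P[m][:,2],[50,97])*1000).round(0),end='; ')
E
```

```text
-82 184 [0. 2.]; -76 178 [0. 2.]; -70 182 [0. 2.]; -64 118 [7. 9.]; -58 197 [ 8. 10.]; -52 181 [ 8. 10.]; -46 187 [ 8. 10.]; -40 136 [ 8. 10.]; -34 173 [20. 22.]; -28 38 [54. 56.]; -22 232 [58. 60.]; -16 184 [72. 74.]; -10 280 [75. 76.]; -4 299 [74. 76.]; 2 276 [71. 74.]; 8 290 [75. 76.]; 14 290 [74. 76.]; 20 263 [60. 72.]; 26 228 [56. 59.]; 32 152 [ 9. 10.]; 38 189 [ 9. 10.]; 44 190 [ 9. 10.]; 50 186 [ 9. 10.]; 56 190 [ 9. 10.]; 62 185 [ 9. 10.]; 68 183 [ 9. 10.]; 74 188 [ 9. 10.]; 80 345 [27. 30.]; 86 207 [29. 30.]; 92 152 [29. 30.];
```

```bash
python3 -m crank '[{"linear":[0.28,-0.28,0],"rot":[0.1,0,0.6],"hand":1},{"linear":[0,0,-0.4],"rot":[0,0,0],"hand":1},{"linear":[0,0,0],"rot":[0,0,0],"hand":1}]'
python3 - <<'E'
from h import *
st([.619,.0435,-.002],-78.5)
E
```

```text
clock: 11.75
tool_pos: [0.6181, 0.0434, 0.1128]
orientation: [-5.0, 89.8, -173.4]
force: [0.6, 0.2, 1.0]
opening: 0.0879
t 11.75 pos [0.6181 0.0434 0.1128] x [-0.003 -0.    -1.   ] yaz -78.33 q [ 22.   19.2 -12.9  -0.1 -58.1  79.7] F [0.6 0.2 1. ] open 0.0879
units [ 0.01  0.   -1.91]
rot units [ 0.   -0.04 -0.03]
```

```bash
python3 -m crank '[{"linear":[0.01,0,-0.4],"rot":[0,0,0],"hand":1},{"linear":[0,0,-0.4],"rot":[0,0,0],"hand":1},{"linear":[0,0,-0.4],"rot":[0,0,0],"hand":1},{"linear":[0,0,-0.3],"rot":[0,0,0],"hand":1},{"linear":[0,0,-0.2],"rot":[0,0,0],"hand":1},{"linear":[0,0,0],"rot":[0,0,0],"hand":1}]'
python3 - <<'E'
from h import *
st([.619,.0435,-.002],-78.5); snap('wrist','w11')
E
```

```text
clock: 12.5
tool_pos: [0.6212, 0.0457, 0.014]
orientation: [169.2, 89.8, 0.8]
force: [0.2, -0.0, -0.0]
opening: 0.0873
t 12.5 pos [0.6212 0.0457 0.014 ] x [ 0.003  0.    -1.   ] yaz -78.39 q [ 22.2  25.3 -18.6   0.1 -46.   79.4] F [ 0.2 -0.  -0. ] open 0.0873
units [-0.04 -0.04 -0.27]
rot units [-0.    0.03 -0.02]
```

View pics/w11.png

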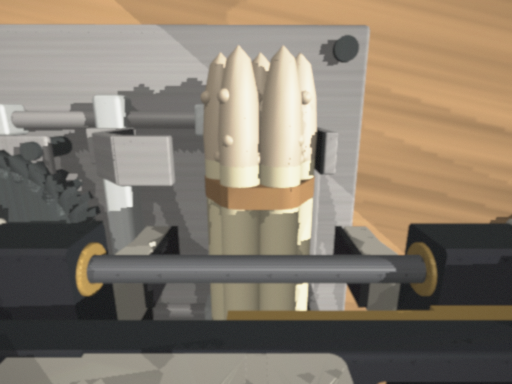

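```bash
python3 -m crank '[{"linear":[-0.03,-0.03,-0.25],"rot":[0,0,0],"hand":1},{"linear":[0,0,0],"rot":[0,0,0],"hand":0.75},{"linear":[0,0,0],"rot":[0,0,0],"hand":0.65},{"linear":[0,0,0],"rot":[0,0,0],"hand":0.5},{"linear":[0,0,0],"rot":[0,0,0],"hand":0.4},{"linear":[0,0,0],"rot":[0,0,0],"hand":0.4},{"linear":[0,0,0],"rot":[0,0,0],"hand":0.4}]'
python3 - <<'E'
from h import *
st([.619,.0435,-.002],-78.5)
E
```

```text
clock: 13.42
tool_pos: [0.6212, 0.0443, 0.0009]
orientation: [178.0, 89.6, 9.6]
force: [0.3, 0.4, -0.9]
opening: 0.0543
t 13.43 pos [0.6212 0.0443 0.0009] x [ 0.007  0.001 -1.   ] yaz -78.38 q [ 22.1  26.1 -19.5   0.1 -44.1  79.5] F [ 0.3  0.4 -0.9] open 0.0543
units [-0.04 -0.01 -0.05]
rot units [-0.01  0.08 -0.02]
```

```bash
python3 -m crank '[{"linear":[0,0,0.15],"rot":[0,0,0],"hand":0.3},{"linear":[0,0,0.3],"rot":[0,0,0],"hand":0.3},{"linear":[0,0,0.4],"rot":[0,0,0],"hand":0.3},{"linear":[0,0,0.5],"rot":[0,0,0],"hand":0.3},{"linear":[0,0,0.6],"rot":[0,0,0],"hand":0.3},{"linear":[0,0,0.6],"rot":[0,0,0],"hand":0.3},{"linear":[0,0,0.3],"rot":[0,0,0],"hand":0.3},{"linear":[0,0,0],"rot":[0,0,0],"hand":0.3}]'
python3 - <<'E'
from h import *
st([.55,-.274,.15],-91); snap('wrist','w12')
E
```

```text
clock: 14.42
tool_pos: [0.6139, 0.0432, 0.1745]
orientation: [-15.3, 89.7, 176.2]
force: [-0.1, -0.3, -6.8]
opening: 0.0546
t 14.43 pos [0.6139 0.0432 0.1745] x [-0.005  0.    -1.   ] yaz -78.53 q [ 22.1  16.   -8.7  -0.1 -65.5  79.4] F [-0.1 -0.3 -6.8] open 0.0546
units [-1.07 -5.29 -0.41]
rot units [-0.01 -0.06 -2.49]
```

View pics/w12.png

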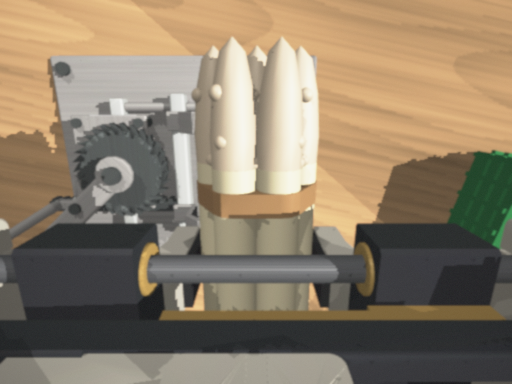

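```bash
python3 -m crank '[{"linear":[-0.1,-0.3,0],"rot":[0,0,-0.3],"hand":0.3},{"linear":[-0.12,-0.5,0],"rot":[0,0,-0.3],"hand":0.3},{"linear":[-0.12,-0.5,0],"rot":[0,0,-0.3],"hand":0.3},{"linear":[-0.12,-0.5,0],"rot":[0,0,-0.3],"hand":0.3},{"linear":[-0.12,-0.5,0],"rot":[0,0,-0.3],"hand":0.3},{"linear":[-0.12,-0.5,0],"rot":[0,0,-0.3],"hand":0.3},{"linear":[-0.12,-0.5,0],"rot":[0,0,-0.3],"hand":0.3},{"linear":[-0.12,-0.5,0],"rot":[0,0,-0.2],"hand":0.3},{"linear":[-0.12,-0.5,0],"rot":[0,0,-0.2],"hand":0.3},{"linear":[-0.1,-0.3,0],"rot":[0,0,0],"hand":0.3},{"linear":[0,-0.1,0],"rot":[0,0,0],"hand":0.3},{"linear":[0,0,0],"rot":[0,0,0],"hand":0.3}]'
python3 - <<'E'
from h import *
st([.538,-.274,.15],-91); snap('wrist','w13')
E
```

```text
clock: 15.98
tool_pos: [0.5262, -0.2516, 0.1566]
orientation: [-6.6, 88.0, 171.3]
force: [0.4, 0.2, -5.6]
opening: 0.0546
t 15.97 pos [ 0.5262 -0.2516  0.1566] x [-0.035  0.005 -0.999] yaz -92.02 q [ -6.4  15.  -12.8  -0.1 -64.3  94.4] F [ 0.4  0.2 -5.6] open 0.0546
units [ 0.2  -0.37 -0.11]
rot units [-0.06 -0.4   0.2 ]
```

View pics/w13.png

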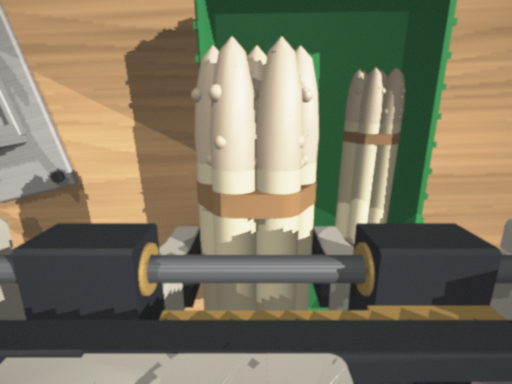

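```bash
python3 - <<'E'
from h import *
d=np.load('pics/w13.npz')
a=cv2.imread('pics/w13.png')[0:250,180:470]; cv2.imwrite('pics/z13.png',cv2.resize(a,None,fx=2.7,fy=2.7,interpolation=cv2.INTER_CUBIC))
for n,u,v,h in [('Lwall in',206,20,.075),('L out',196,10,.075),('Rwall in',440,80,.075),('Rwall out',452,30,.075),('laid left',341,200,.03),('laid left2',348,130,.03),('laid right',398,130,.03),('tip',376,68,.035),('laid right',388,215,.03)]: print(n,wray(d,u,v,h)[:2].round(4))
E
```

```text
Lwall in [ 0.6647 -0.2155]
L out [ 0.6719 -0.2083]
Rwall in [ 0.6138 -0.4051]
Rwall out [ 0.6507 -0.4091]
laid left [ 0.4957 -0.3412]
laid left2 [ 0.5707 -0.3446]
laid right [ 0.5689 -0.3951]
tip [ 0.6278 -0.3662]
laid right [ 0.4765 -0.3939]
```

View pics/z13.png

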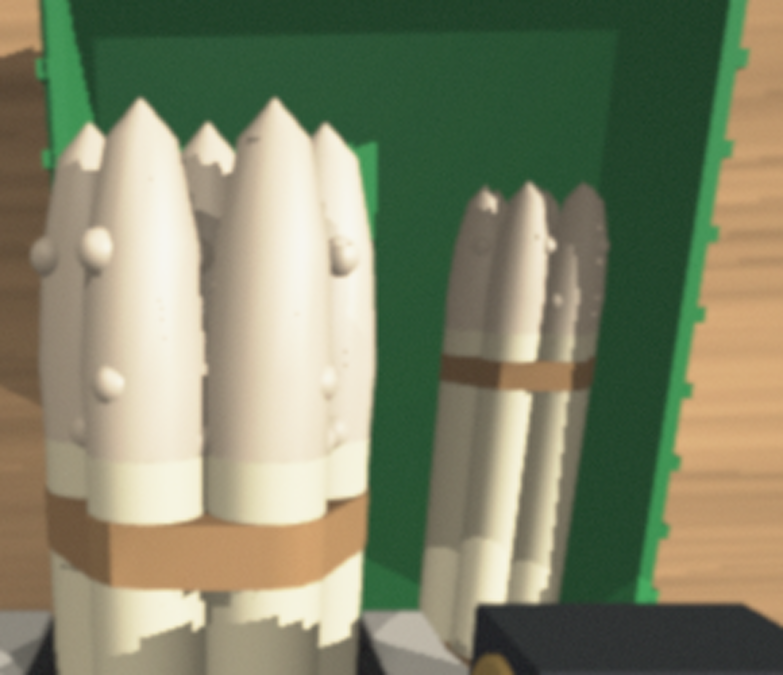

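```bash
python3 -m crank '[{"linear":[0.15,-0.4,0],"rot":[-0.06,-0.4,0.2],"hand":0.3},{"linear":[0,0,-0.4],"rot":[0,0,0],"hand":0.3},{"linear":[0,0,0],"rot":[0,0,0],"hand":0.3}]'
python3 - <<'E'
from h import *
st([.535,-.277,-.017],-91)
E
```

```text
clock: 16.4
tool_pos: [0.5365, -0.2733, 0.1322]
orientation: [-171.8, 89.9, 7.4]
force: [0.4, -0.2, -5.5]
opening: 0.0544
t 16.4 pos [ 0.5365 -0.2733  0.1322] x [ 0.001  0.    -1.   ] yaz -90.77 q [ -8.4  16.5 -14.   -0.  -59.4  97.7] F [ 0.4 -0.2 -5.5] open 0.0544
units [-0.02 -0.06 -2.49]
rot units [-0.    0.01 -0.05]
```

```bash
python3 -m crank '[{"linear":[-0.02,-0.07,-0.4],"rot":[0,0,0],"hand":0.3},{"linear":[0,0,-0.4],"rot":[0,0,0],"hand":0.3},{"linear":[0,0,-0.4],"rot":[0,0,0],"hand":0.3},{"linear":[0,0,-0.3],"rot":[0,0,0],"hand":0.3},{"linear":[0,0,-0.3],"rot":[0,0,0],"hand":0.3},{"linear":[0,0,-0.1],"rot":[0,0,0],"hand":0.3},{"linear":[0,0,0],"rot":[0,0,0],"hand":0.3}]'
python3 - <<'E'
from h import *
st([.535,-.277,-.017],-91)
E
```

```text
clock: 17.27
tool_pos: [0.543, -0.2751, 0.0235]
orientation: [157.5, 89.3, -22.7]
force: [0.1, -0.0, -5.4]
opening: 0.0551
t 17.27 pos [ 0.543  -0.2751  0.0235] x [ 0.01  -0.004 -1.   ] yaz -90.23 q [ -8.4  23.3 -20.5   0.2 -45.6  98. ] F [ 0.1 -0.  -5.4] open 0.0551
units [-0.13 -0.03 -0.67]
rot units [ 0.05  0.12 -0.15]
```

```bash
python3 -m crank '[{"linear":[-0.1,-0.03,-0.15],"rot":[0.05,0.12,-0.15],"hand":0.3},{"linear":[0,0,-0.15],"rot":[0,0,0],"hand":0.3},{"linear":[0,0,-0.12],"rot":[0,0,0],"hand":0.3},{"linear":[0,0,0],"rot":[0,0,0],"hand":0.3}]'
python3 - <<'E'
from h import *
st([.535,-.277,-.017],-91);snap('wrist','w14'); snap('side','s14')
E
```

```text
clock: 17.77
tool_pos: [0.5378, -0.2772, -0.0015]
orientation: [167.0, 89.9, -14.1]
force: [0.2, -0.1, -6.0]
opening: 0.055
t 17.77 pos [ 0.5378 -0.2772 -0.0015] x [ 0.002 -0.    -1.   ] yaz -91.01 q [ -8.8  25.1 -21.6   0.  -43.2  97.8] F [ 0.2 -0.1 -6. ] open 0.055
units [-0.05  0.   -0.26]
rot units [0.01 0.02 0.  ]
```

View pics/w14.png

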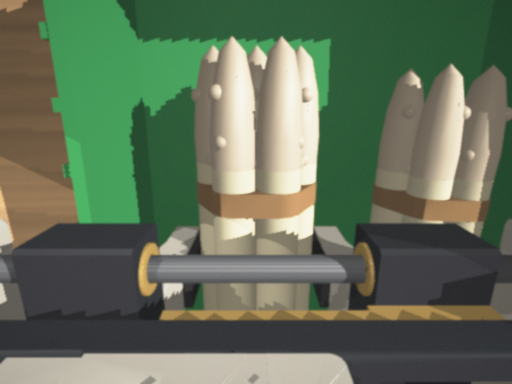

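View pics/s14.png

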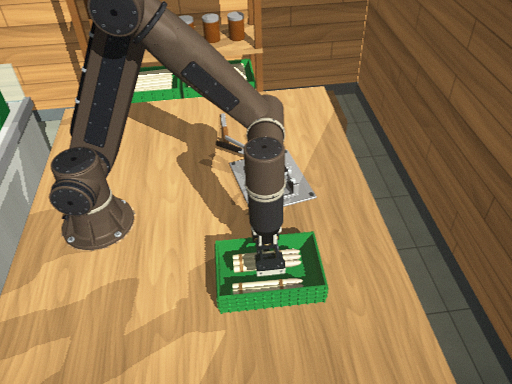

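```bash
python3 -m crank '[{"linear":[-0.03,0,-0.08],"rot":[0,0,0],"hand":0.3},{"linear":[0,0,-0.06],"rot":[0,0,0],"hand":0.3},{"linear":[0,0,-0.05],"rot":[0,0,0],"hand":0.3},{"linear":[0,0,0],"rot":[0,0,0],"hand":0.3}]'
```

```text
clock: 18.38
tool_pos: [0.5369, -0.2774, -0.0125]
orientation: [165.3, 89.8, -15.7]
force: [-0.7, -0.0, -4.7]
opening: 0.0544
```

```bash
python3 -m crank '[{"linear":[0,0,-0.05],"rot":[0,0,0],"hand":0.3},{"linear":[0,0,-0.03],"rot":[0,0,0],"hand":0.3},{"linear":[0,0,0],"rot":[0,0,0],"hand":0.3}]'
```

```text
clock: 18.75
tool_pos: [0.537, -0.2775, -0.0175]
orientation: [165.2, 89.8, -15.8]
force: [-0.7, 0.3, -5.1]
opening: 0.0548
```

```bash
python3 -m crank '[{"linear":[0,0,-0.03],"rot":[0,0,0],"hand":0.3},{"linear":[0,0,0],"rot":[0,0,0],"hand":0.3}]'; python3 -m crank '[{"linear":[0,0,-0.02],"rot":[0,0,0],"hand":0.3},{"linear":[0,0,0],"rot":[0,0,0],"hand":0.3}]'
```

```text
clock: 19.0
tool_pos: [0.5375, -0.2776, -0.0179]
orientation: [162.3, 89.7, -18.6]
force: [0.0, -0.2, -5.2]
opening: 0.0547
clock: 19.25
tool_pos: [0.5377, -0.2777, -0.018]
orientation: [161.5, 89.6, -19.5]
force: [0.2, 1.3, -4.6]
opening: 0.0546
```

```bash
python3 -m crank '[{"linear":[0,0,-0.05],"rot":[0,0,0],"hand":0.3}]'; python3 -m crank '[{"linear":[0,0,0],"rot":[0,0,0],"hand":0.3}]'; python3 - <<'E'
from h import *
st([.537,-.277,-.018],-91)
E
```

```text
clock: 19.38
tool_pos: [0.5379, -0.2778, -0.0185]
orientation: [156.4, 89.6, -24.5]
force: [-14.7, 10.8, 44.6]
opening: 0.0547
clock: 19.5
tool_pos: [0.5382, -0.2778, -0.0178]
orientation: [158.6, 89.6, -22.3]
force: [0.2, -0.3, -6.2]
opening: 0.0548
t 19.5 pos [ 0.5382 -0.2778 -0.0178] x [ 0.007 -0.003 -1.   ] yaz -90.87 q [ -8.8  26.2 -22.6   0.2 -40.7  97.8] F [ 0.2 -0.3 -6.2] open 0.0548
units [-0.02  0.01 -0.  ]
rot units [ 0.03  0.08 -0.03]
```

```bash
python3 -m crank '[{"linear":[0,0,0],"rot":[0,0,0],"hand":0.6},{"linear":[0,0,0],"rot":[0,0,0],"hand":0.65},{"linear":[0,0,0],"rot":[0,0,0],"hand":0.7},{"linear":[0,0,0],"rot":[0,0,0],"hand":0.74},{"linear":[0,0,0],"rot":[0,0,0],"hand":0.76}]'; python3 - <<'E'
from h import *
st(); snap('wrist','w15')
E
```

```text
clock: 20.12
tool_pos: [0.5397, -0.2795, -0.0176]
orientation: [151.6, 89.4, -29.2]
force: [-0.9, -8.6, -2.1]
opening: 0.0661
t 20.12 pos [ 0.5397 -0.2795 -0.0176] x [ 0.009 -0.005 -1.   ] yaz -90.82 q [ -8.8  26.3 -22.6   0.3 -40.6  97.8] F [-0.9 -8.6 -2.1] open 0.0661
```

View pics/w15.png

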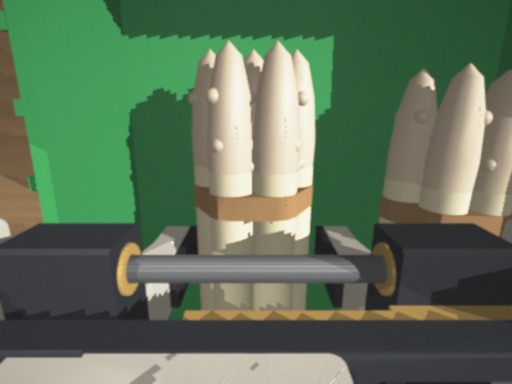

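```bash
python3 -m crank '[{"linear":[0,0,0.02],"rot":[0,0,0],"hand":0.72},{"linear":[0,0,0.15],"rot":[0,0,0],"hand":0.72},{"linear":[0,0,0.3],"rot":[0,0,0],"hand":0.72},{"linear":[0,0,0.3],"rot":[0,0,0],"hand":0.72}]'; python3 - <<'E'
from h import *
st(); snap('wrist','w16')
E
```

```text
clock: 20.68
tool_pos: [0.539, -0.2795, 0.0297]
orientation: [147.4, 89.5, -33.5]
force: [0.2, -0.5, 0.6]
opening: 0.0629
t 20.68 pos [ 0.539  -0.2795  0.0297] x [ 0.007 -0.005 -1.   ] yaz -90.83 q [ -8.8  22.8 -20.3   0.3 -46.5  97.8] F [ 0.2 -0.5  0.6] open 0.0629
```

View pics/w16.png

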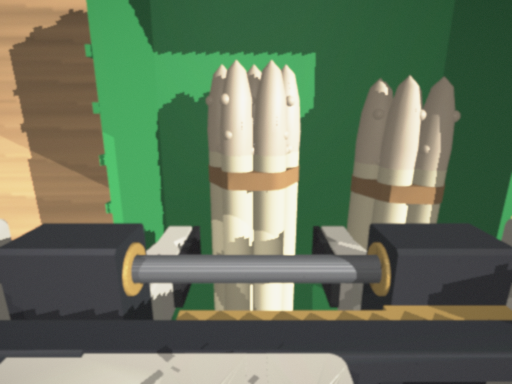

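Released cleanly; bundle stays put. Rise and back off, then check with the fixed cameras.

```bash
python3 -m crank '[{"linear":[0,0,0.5],"rot":[0,0,0],"hand":0.72},{"linear":[0,0,0.8],"rot":[0,0,0],"hand":0.72},{"linear":[0,0,0.8],"rot":[0,0,0],"hand":0.8},{"linear":[0,0.2,0.8],"rot":[0,0,0],"hand":0.8},{"linear":[-0.1,0.8,0.3],"rot":[0,0,0],"hand":0.8},{"linear":[-0.1,0.8,0],"rot":[0,0,0],"hand":0.8},{"linear":[-0.1,0.8,0],"rot":[0,0,0],"hand":0.8},{"linear":[-0.1,0.5,0],"rot":[0,0,0],"hand":0.8},{"linear":[0,0,0],"rot":[0,0,0],"hand":0.8}]'; python3 - <<'E'
from h import *
st(); snap('scene','c17'); snap('side','s17')
for n in ('c17','s17'):
    d=np.load(f'pics/{n}.npz');P=cloud(d);im=d['image'].astype(int)
    m=(d['depth']>0)&(P[...,0]>.4)&(P[...,0]<.7)&(P[...,1]<-.23)&(P[...,1]>-.325)&(P[...,2]>.015)&(P[...,2]<.075)&(im[...,0]>im[...,1]-5)&(im[...,0]>60)
    c,l,s,_=cv2.connectedComponentsWithStats(m.astype(np.uint8)); q=P[l==1+np.argmax(s[1:,4])]
    print(n,len(q),np.percentile(q[:,2],[50,97]).round(4),axis(q))
a=cv2.imread('pics/c17.png')[90:350,40:350]; cv2.imwrite('pics/z17.png',cv2.resize(a,None,fx=2.2,fy=2.2,interpolation=cv2.INTER_CUBIC))
E
```

```text
clock: 21.85
tool_pos: [0.5156, -0.0872, 0.2364]
orientation: [170.8, 88.8, -10.0]
force: [0.2, -0.0, 0.3]
opening: 0.0702
t 21.85 pos [ 0.5156 -0.0872  0.2364] x [ 0.02  -0.004 -1.   ] yaz -90.78 q [ 12.3   3.9 -15.9   0.5 -69.2  76.8] F [ 0.2 -0.   0.3] open 0.0702
c17 1762 [0.0516 0.0578] ((536.9326782226562, -277.81182861328125), (55.40019989013672, 200.26922607421875), 89.17793273925781)
s17 1110 [0.0511 0.059 ] ((533.0789184570312, -284.4413757324219), (46.0650520324707, 196.9111328125), 89.4071044921875)
```

View pics/z17.png

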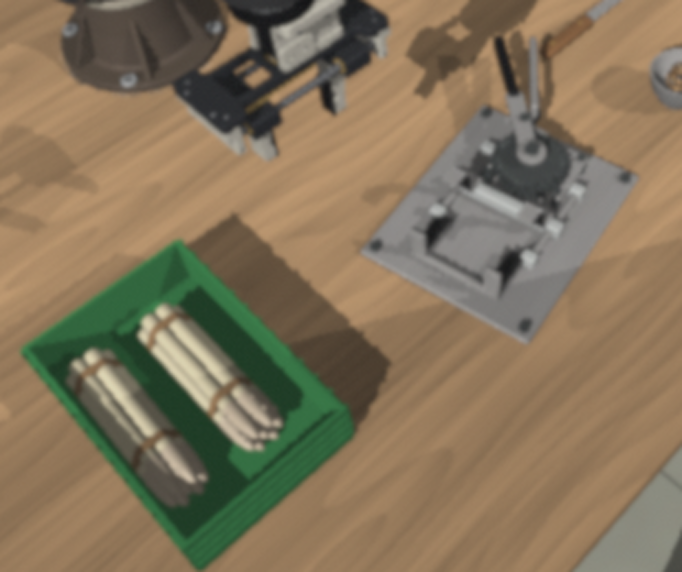

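View pics/s17.png

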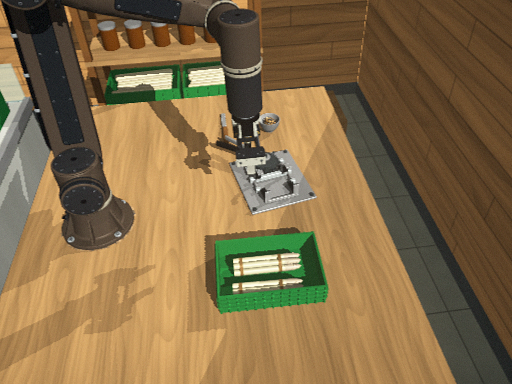

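```bash
python3 - <<'E'
from h import *
print(ticket.close_job())
E
```

```text
the job is handed in; nothing more can be done
None
```

The job is done and handed in at about 22 s. I eased the lever and squeezed the trigger home (30 mm over both bars). I kept it squeezed through the roughly 58° swing, until the lever would go no further, and only then let go. I then lifted the bundle straight out and set it down in the free half of the green crate.

**Last checks**
- The bundle lies flat at about (0.537, −0.278). Its top is 55–58 mm above the worktop, which fits resting on the crate floor.
- It is nearly parallel to the other bundle, with its tips the same way.
- In the last pictures the lever is still open and the jaw backed off. The knife and the other bundle look unmoved, and so does the tub by eye; I measured none of these three.

**What disagreed or went less smoothly**
- **Finger length:** all three cameras showed the fingers ending about 32 mm short of the reported TCP. My first squeeze therefore closed in the air above the bars without touching them. I corrected the height from then on.
- **Setting down:** the reading showed no contact building up as I lowered the bundle. The last 3 mm command then gave a brief push of about 45 N. The bundle's height puts that on the bundle against the crate floor, not on the gripper's body, but I could not confirm it.
- **Opening the fingers:** I read about 9 N sideways, probably a finger or the gripper against the crate wall. I narrowed the opening slightly and the reading had gone once the gripper was clear.

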